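Stow a drone battery in the battery safe and ease its spring lid shut

ROBOT

A 6-joint arm with a two-finger parallel gripper is mounted at the origin on the work surface. World frame = base frame: x ahead of the robot, y to its left, z up, the work surface at z = 0. Lengths are in m, angles in rad, forces in N, time in s.
With the tool pointing down it reaches from about 0.3 to 0.875 m from the base axis. Payload 6.4 kg.
Tool frame: the origin (TCP) lies midway between the tips of the shut fingers; the grasp point (between the pads) lies 19 mm behind it; z points along the fingers, y is the direction in which the jaws open and shut (so a half turn about z gives the same grasp; the last joint's range is limited). The gripper opens to 85 mm and grips with 20 to 120 N. Pads are 22 mm wide; open, the fingers measure 114 mm over their backs; the gripper's body (76 mm by 85 mm) begins 54 mm behind the grasp point. The pads swing forward as they close: fully open they stand 13 mm farther back than shut.
Start: joints at [-1.386, 0.181, 1.607, -0, 1.354, -0.206], TCP at [0.219, -0.532, 0.231] pointing down, gripper open.
Joint ranges: [-2.99, 2.99], [-0.89, 2.07], [0.3, 2.58], [-1.14, 4.28], [0, 2.63], [-3.12, 3.12]. Speed limits (rad/s): [2.57, 2.57, 3.01, 3.14, 3.14, 3.14].

INTERFACE

Orientations are given as a unit quaternion [w, x, y, z].
In Python, from bench import get_obs, camera, hand_in gives the robot as it stands.
- The arm moves only by the tool drive_tool, never from a script. Its argument "deltas" is a list of rows, each a list of 2 entries, a list of its own where there are three numbers: the shift along the world's x, y, z in m, then the turn about the world's z in rad. A call has 1 to 10 rows; each row shifts and turns the pose as measured when the row begins; what a row does not reach is not made up. A row lasts 1/10 s, in which the tool goes at most 50 mm and 8.59 degrees, less where a joint would pass 70% of its speed; a pose out of reach is approached as far as the arm can. A call is refused whole if a number of a shift passes 0.05 or a number of a turn 0.15, either way. A call with a gripper value outside its range is refused whole. "gripper" is the opening, from 0 (shut) to 1 (fully open), set as the call begins (left out, the last holds). The fingers move at their own pace and stop on an object; the grip force is fixed at half the most. Time passes only in rows, so rows that do not move let the fingers close. It gives the time, the measured TCP pose, the force and the opening at its end, in the units of the state.
- get_obs(): the state, without advancing time (a new reading comes with each control period).
- camera(name): name is "scene" or "top" or "wrist"; returns a dict with "frame" (384x512x3 uint8, red, green, blue), "fx", "fy", "cx", "cy" (pixels), "k1" (the pictures are not rectified: a ray, as slopes to the right and down, at radius r is drawn at 1 + k1 r^2 times it, then the intrinsics apply), "eye" and "attitude" of the camera in the world. Camera axes: x right, y down, z forward; pixel columns grow to the right and rows downward; lengths in m; the calibration is good to about 2 mm. A picture is of the moment at which its call begins. There is no depth.
- hand_in(): hands the job in, once; it reports no verdict.
The state is a dict: "time_s": time; "q": joint angles; "dq": joint speeds; "joint_efforts": joint torques, N m; "eef_pos": TCP position; "eef_rot": TCP orientation; "wrist_force": force on the tool from outside, world axes, zero at the start; "torque": the same for the moment, N m; "opening": opening from 0.0 (shut) to 1.0 (fully open).
Only numpy, scipy, OpenCV 4.12 (cv2) and the standard library are available. Lean on these libraries where they do the work, as an engineer would, in place of code of your own. Each camera call takes 0.05 s, during which the arm holds its last target.

TASK

Put the battery pack that lies on the bench into the free bay of the steel battery safe, lying flat on the bay's floor; set it down, do not drop it. Then shut the safe's lid: it stays open only while it leans far back, and further forward its spring throws it shut, so ease it down under control until it is fully shut and never let it slam. Leave the other pack in its bay and everything else on the bench where it is.

Things in the scene. Friction and masses are not known exactly. Their poses are not given: they have to be found in the camera images.
- pack: The battery pack to stow: dark grey hard plastic block, 46 x 96 x 38 mm (x, y, z), about 0.26 kg, lying flat on the bench. Origin: centre of its underside, z up, long axis y, brass contacts in the -y end. Its yaw is within half a radian of zero.
- safe: Battery safe: grey sheet-steel box fixed to the bench, 202 x 131 mm outside (x, y), 3 mm walls, rim 78 mm high. Origin: centre of underside, z up. A 45 mm high, 3 mm divider at its x = 0 makes two bays, each 96 mm wide (x), 125 mm long (y), floor 8 mm above the bench. Free bay on its -x side, taken bay on +x. Lid hinged along its +y side, closing over to -y.
- bay_free (a point): Centre of the floor of the free bay (axes as the safe's). A pack lies there with its long axis along the safe's y, leaving 25 mm on either side for fingers.
- stored_pack: A second pack like the first, lying flat in the taken bay; leave it there. Origin: centre of its underside.
- lid (a joint): Lid angle, rad: 0 shut, 1.57 upright, 2.2 leaning back on its stop. Starts at 2.08 to 2.2, where its weight (0.4 kg) and hinge friction hold it open. Forward of about 2.0 its closing spring and weight swing it shut (2 to 3 N at the handle when nearly shut): left alone it slams. It stays shut by itself. 3 mm thick, front edge 141 mm from the hinge line; the handle is beyond that edge, in its plane.
- lid_handle (a point): Middle of the handle bar: straight, round, steel, 10 mm thick, 95 mm long, parallel to the hinge line, 179 mm from it, held 38 mm off the lid's front edge (33 mm gap) by two arms 55 mm either side of this point. Lid open, it is the lid's highest part, about 0.22 m up; lid shut, it is 80 mm up, about 41 mm out from the safe's -y wall. It can turn between the fingers.
- lid_hinge (a point): Middle of the lid's hinge line, which runs along the safe's x, 79 mm above the bench, 73 mm from the safe's middle on its +y side. At lid angle q the handle bar is 179 mm x cos(q) from here towards the safe's -y and 179 mm x sin(q) up (within 1 mm).
- motor: Small black brushless motor, 28 mm across, 20 mm high with a shaft to 31 mm, standing loose on the bench; leave it. Origin: centre of its underside.
- bottle: Small amber bottle with a white cap, 34 mm across, 60 mm high; leave it. Origin: centre of its underside.
- quad: Black carbon quadcopter frame with four motors, about 180 x 180 mm, 40 mm high, on the far part of the mat; leave it. Origin: under its centre.
- pliers: Long-nose pliers lying on the bench, 150 mm long, 14 mm high; leave them. Origin: under the middle.
- screwdriver: Screwdriver lying on the far part of the bench, 160 mm long, red handle; leave it. Origin: under its middle.
- spray_can: Spray can, 66 mm across, 196 mm high, standing on the far right of the mat; leave it. Origin: centre of its underside.

How it is judged:
By the outcome, as a careful person would: the job done as asked, in the order asked, and still so for the second after the job is handed in, with the robot touching nothing.
It also fails if it takes over 58 s, if anything falls off the work surface, if the arm or the gripper's body presses on something with over 40 N, if the wrist force passes 120 N, or if a joint passes its speed limit or range.

## Working session

There is one attempt and no reset: what is moved stays moved. The work goes in short steps, Python scripts to look and compute and a tool call to move; the robot and the scene stay as the last step left them, time stands still between calls to the robot, and variables do not carry over. Pictures are saved under pics/ and viewed, and the job is handed in when it is done.

Besides the shell and the picture viewer there is one more tool, called after ">>>" by a JSON object that holds its "op" and its "data", one argument or row to a line. drive_tool: Moves the arm, as the interface text tells. Its arguments: {"type":"object","properties":{"deltas":{"type":"array","items":{"type":"array"}},"gripper":{"type":"number"}},"required":["deltas"]}

```bash
mkdir -p pics; ls; python3 - <<'E'
from bench import get_obs, camera
import cv2,pickle
o=get_obs(); print(o)
d={}
for n in("scene","top","wrist"):
    c=camera(n); d[n]=c
    print(n,{k:v for k,v in c.items() if k!='frame'})
    cv2.imwrite(f"pics/{n}0.png",c['frame'][:,:,::-1])
pickle.dump(d,open('c0.pkl','wb'))
E
```

```text
pics
{'time_s': 0.0, 'q': array([-1.38630834e+00,  1.81548271e-01,  1.60802393e+00, -1.13625769e-05,
        1.35378015e+00, -2.06347943e-01]), 'dq': array([ 2.38753371e-04, -6.70005707e-05, -7.51056621e-04,  3.28264755e-04,
       -5.34074915e-04,  2.36543178e-03]), 'joint_efforts': array([-6.54406995e-04, -4.44873941e+01, -3.51337123e+01, -4.27032428e-04,
        8.91941978e-03,  5.74798278e-06]), 'eef_pos': array([ 0.21893603, -0.53108686,  0.23037239]), 'eef_rot': array([-8.79857091e-04,  9.80965978e-01,  1.94177691e-01,  4.06991963e-06]), 'wrist_force': array([ 1.14994468, -0.27006358, -0.82311861]), 'torque': array([ 0.03414589, -0.00727751,  0.05308527]), 'opening': 0.9982687095155486}
scene {'fx': 355.4610430835803, 'fy': 355.4610430835803, 'cx': 257.77486190135147, 'cy': 186.01513213229725, 'k1': 0.02878684177666015, 'eye': array([ 0.99779458, -0.71289882,  0.63618718]), 'attitude': array([-0.44157208,  0.85985325,  0.23081718, -0.11131005])}
top {'fx': 368.665504919278, 'fy': 368.665504919278, 'cx': 256.1361784138516, 'cy': 192.61008092893263, 'k1': -0.04768314877008972, 'eye': array([ 0.40979476, -0.02766437,  0.92975277]), 'attitude': array([-0.08656212,  0.70654413, -0.69772503,  0.08051191])}
wrist {'fx': 281.4330012370446, 'fy': 281.4330012370446, 'cx': 251.8477491800557, 'cy': 192.31989274230293, 'k1': 0.019670015518888504, 'eye': array([ 0.28999963, -0.50099417,  0.37236904]), 'attitude': array([ 0.12600278,  0.82134345, -0.54973453, -0.08549961])}
```

View pics/scene0.png

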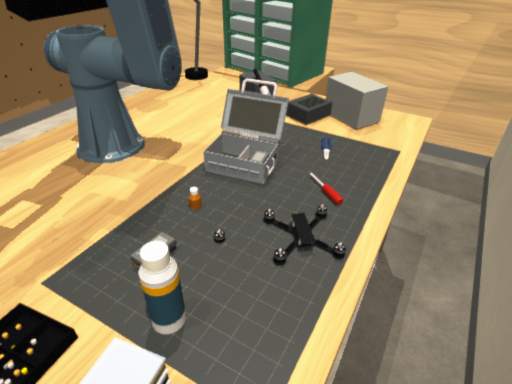

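View pics/top0.png

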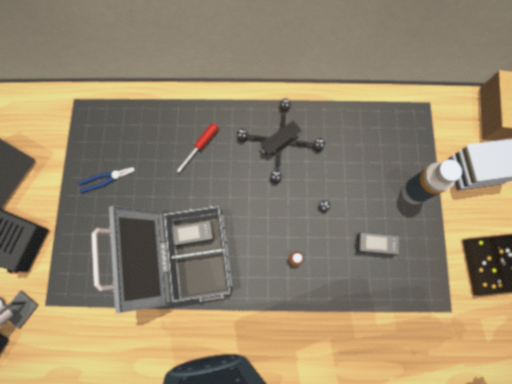

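View pics/wrist0.png

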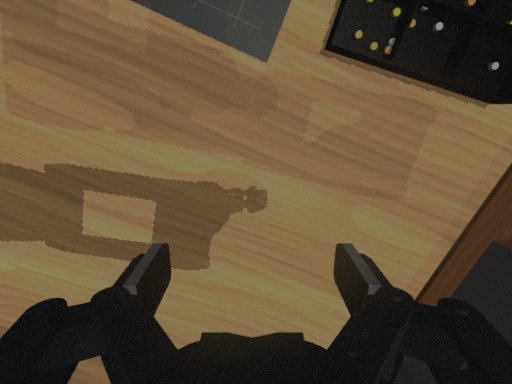

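The top view shows the pack at about (377,244), and the safe at about (197,255) with its lid leaning back to the left (+y). The free bay is the lower one in the image. The motor is at (324,206) and the bottle at (296,260).

```bash
cat > h.py <<'E'
import numpy as np, cv2
from scipy.spatial.transform import Rotation as R
def Rm(c):
    w,x,y,z=c['attitude']; return R.from_quat([x,y,z,w]).as_matrix()
def rays(c,uv):
    uv=np.atleast_2d(np.float64(uv)).reshape(-1,1,2)
    K=np.array([[c['fx'],0,c['cx']],[0,c['fy'],c['cy']],[0,0,1]])
    p=cv2.undistortPoints(uv,K,np.array([c['k1'],0,0,0,0.])).reshape(-1,2)
    return np.c_[p,np.ones(len(p))]@Rm(c).T
def onz(c,uv,z):
    d=rays(c,uv); e=np.array(c['eye']); return e+d*((z-e[2])/d[:,2])[:,None]
def proj(c,P):
    P=(np.atleast_2d(P)-c['eye'])@Rm(c); s=P[:,:2]/P[:,2:]
    r=(s**2).sum(1,keepdims=True); s=s*(1+c['k1']*r)
    return s*[c['fx'],c['fy']]+[c['cx'],c['cy']]
def tri(c1,u1,c2,u2):
    A=[];b=[]
    d1=rays(c1,u1)[0];d2=rays(c2,u2)[0]
    M=0;v=0
    for c,d in((c1,d1),(c2,d2)):
        d=d/np.linalg.norm(d);P=np.eye(3)-np.outer(d,d);M=M+P;v=v+P@c['eye']
    return np.linalg.solve(M,v)
E
python3 - <<'E'
import pickle,cv2,numpy as np
from h import *
d=pickle.load(open('c0.pkl','rb'))
t=d['top'];f=t['frame']
print(onz(t,[[256,192],[377,244],[197,255]],0))
a=cv2.resize(f[195:315,85:240],None,fx=5,fy=5,interpolation=cv2.INTER_CUBIC)
cv2.imwrite('pics/crop_safe.png',a[:,:,::-1])
a=cv2.resize(f[190:280,280:410],None,fx=6,fy=6,interpolation=cv2.INTER_CUBIC)
cv2.imwrite('pics/crop_pack.png',a[:,:,::-1])
s=d['scene']['frame']
a=cv2.resize(s[75:190,190:300],None,fx=5,fy=5,interpolation=cv2.INTER_CUBIC)
cv2.imwrite('pics/crop_scene.png',a[:,:,::-1])
E
```

```text
[[ 0.6357764  -0.01775335  0.        ]
 [ 0.50454818 -0.32437363  0.        ]
 [ 0.47187231  0.12765343  0.        ]]
```

View pics/crop_safe.png

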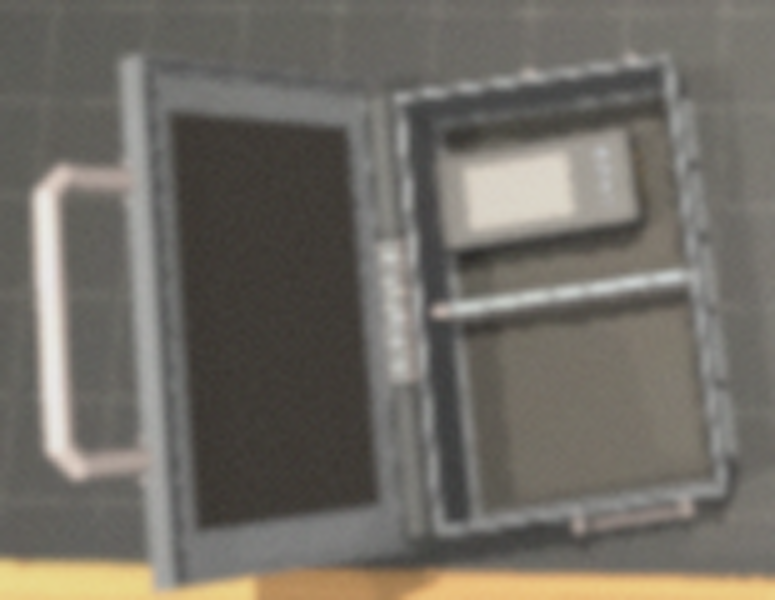

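View pics/crop_pack.png

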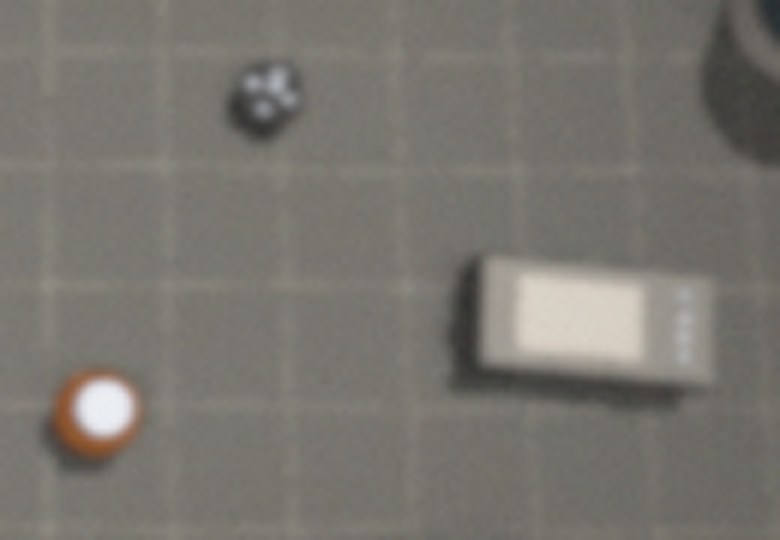

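View pics/crop_scene.png

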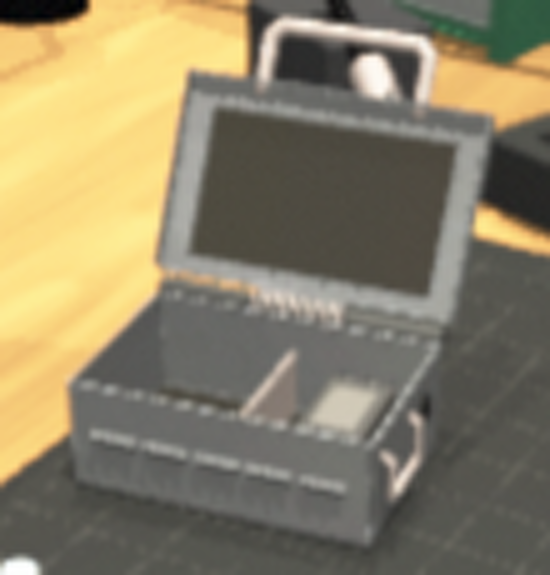

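In the crops, the pack's top-face corners are about (483,257), (714,277), (714,385) and (482,365). The safe's rim corners are about (398,95), (672,58), (732,490) and (438,533). The handle ends are near (48,180) and (60,465). I'll convert these to world coordinates.

```bash
python3 - <<'E'
import pickle
from h import *
d=pickle.load(open('c0.pkl','rb'));t=d['top'];s=d['scene']
U=lambda a,k,o:(np.array(a)+.5)/k-.5+o
pk=onz(t,U([(483,257),(714,277),(714,385),(482,365)],6,[280,190]),.038)
print(pk,pk.mean(0))
e=(pk[0]+pk[3]-pk[1]-pk[2])/2; print('len',np.linalg.norm(e),'yaw',np.arctan2(-e[0],e[1]))
e=(pk[0]+pk[1]-pk[3]-pk[2])/2; print('wid',np.linalg.norm(e),'yaw',np.arctan2(e[1],e[0]))
r=onz(t,U([(398,95),(672,58),(732,490),(438,533)],5,[85,195]),.078)
print(r,r.mean(0))
e=(r[0]+r[3]-r[1]-r[2])/2; print('len',np.linalg.norm(e),'yaw',np.arctan2(-e[0],e[1]))
e=(r[0]+r[1]-r[3]-r[2])/2; print('wid',np.linalg.norm(e),'yaw',np.arctan2(e[1],e[0]))
# scene front rim corners (5x, off 190,75)
print('scene rim',onz(s,U([(75,383),(385,438),(440,340)],5,[190,75]),.078))
# handle ends corners by top/scene triangulation
for a,b in(((48,180),(430,45)),((60,465),(270,25))):
    print('h',tri(t,U(a,5,[85,195]),s,U(b,5,[190,75])))
sp=onz(t,U([(440,135),(628,130),(640,225),(455,245)],5,[85,195]),.046);print('stored',sp,sp.mean(0))
b=onz(t,U([(105,408)],6,[280,190]),.06);m=onz(t,U([(266,97)],6,[280,190]),.02);print('bottle,motor',b,m)
E
```

```text
[[ 0.52840715 -0.272512    0.038     ]
 [ 0.52110937 -0.36639902  0.038     ]
 [ 0.47767646 -0.36326009  0.038     ]
 [ 0.48492366 -0.2699667   0.038     ]] [ 0.50302916 -0.31803445  0.038     ]
len 0.09387233614836196 yaw -0.07754985116625508
wid 0.04355103404075106 yaw -0.06530584144166642
[[0.56192564 0.19698765 0.078     ]
 [0.5813306  0.06822351 0.078     ]
 [0.3843136  0.03427973 0.078     ]
 [0.36332539 0.165434   0.078     ]] [0.4727238  0.11623122 0.078     ]
len 0.13151918887176753 yaw 0.1541738444728979
wid 0.2005011970993943 yaw 0.16406938412381092
scene rim [[0.38843899 0.03818141 0.078     ]
 [0.58364034 0.08027126 0.078     ]
 [0.557186   0.20333488 0.078     ]]
h [0.49867273 0.2884723  0.23510509]
h [0.39121133 0.27146623 0.23387433]
stored [[0.54819403 0.183466   0.046     ]
 [0.55189147 0.09191289 0.046     ]
 [0.5059302  0.0842344  0.046     ]
 [0.49504236 0.17279362 0.046     ]] [0.52526451 0.13310173 0.046     ]
bottle,motor [[ 0.46501155 -0.11626776  0.06      ]] [[ 0.59729047 -0.18944441  0.02      ]]
```

>>> {"op": "drive_tool", "data": {
  "deltas": [
    [[0.028,0.02,0],0.11],
    [[0.028,0.02,0],0.11],
    [[0.028,0.02,0],0.11],
    [[0.028,0.02,0],0.11],
    [[0.028,0.02,0],0.11],
    [[0.028,0.02,0],0.11],
    [[0.028,0.02,0],0.11],
    [[0.028,0.02,0],0.11],
    [[0.028,0.02,0],0.11],
    [[0.028,0.02,0],0.11]
  ],
  "gripper": 1
}}

```text
time_s: 1.15
eef_pos: [0.5034, -0.3239, 0.2272]
eef_rot: [-0.003, 0.723, 0.691, -0.002]
wrist_force: [0.6, -0.8, -0.2]
opening: 1.0
```

```bash
python3 - <<'E'
from bench import get_obs, camera
import cv2,pickle
from h import *
c=camera("wrist");pickle.dump(c,open('w1.pkl','wb'))
cv2.imwrite("pics/w1.png",c['frame'][:,:,::-1]); o=get_obs(); print(o['eef_pos'],c['eye'],proj(c,o['eef_pos']),proj(c,[0.5284,-.2725,.038]))
E
```

```text
[ 0.50705332 -0.3203989   0.22718711] [ 0.50759345 -0.24621394  0.36916826] [[258.50810846 242.73694824]] [[272.81203006 127.00564372]]
```

View pics/w1.png

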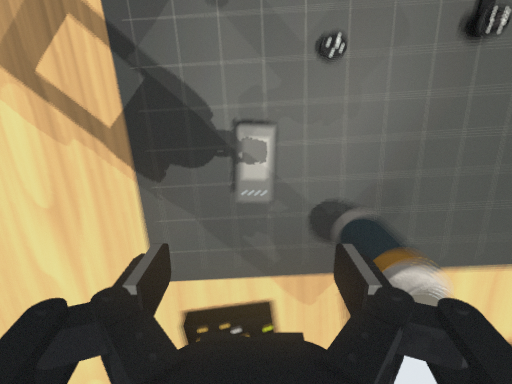

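The wrist view shows the pack's top face with corners at about (238,124), (276,125), (273,202) and (238,201). The spray can is at lower right: cap near (425,285), base near (350,215).

```bash
python3 - <<'E'
import pickle
from h import *
c=pickle.load(open('w1.pkl','rb'));t=pickle.load(open('c0.pkl','rb'))['top']
f=c['frame'];a=cv2.resize(f[105:215,215:300],None,fx=5,fy=5,interpolation=cv2.INTER_CUBIC);cv2.imwrite('pics/w1c.png',a[:,:,::-1])
p=onz(c,[(238,124),(276,125),(273,202),(238,201)],.038);print(p,p.mean(0))
print('can',onz(c,[(425,285)],.196),onz(t,[(449,172)],.196))
E
```

```text
[[ 0.48867218 -0.26734664  0.038     ]
 [ 0.53209533 -0.27042745  0.038     ]
 [ 0.52654029 -0.36372185  0.038     ]
 [ 0.48303415 -0.3605168   0.038     ]] [ 0.50758549 -0.31550318  0.038     ]
can [[ 0.6234855  -0.37455723  0.196     ]] [[ 0.63602867 -0.42383212  0.196     ]]
```

View pics/w1c.png

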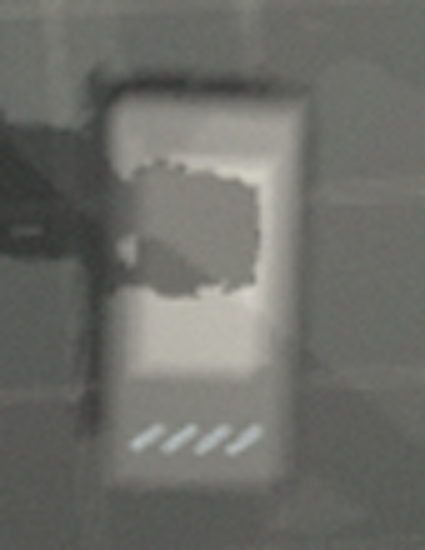

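>>> {"op": "drive_tool", "data": {
  "deltas": [
    [[-0.0005,-0.001,-0.03],0],
    [[-0.0005,-0.001,-0.03],0],
    [[-0.0005,-0.001,-0.03],0],
    [[-0.0005,-0.001,-0.03],0],
    [[0,-0.001,-0.02],0],
    [[0,-0.001,-0.01],0],
    [[0,0,0],0]
  ]
}}

```text
time_s: 1.9
eef_pos: [0.5063, -0.3232, 0.0716]
eef_rot: [-0.002, 0.718, 0.696, 0.0]
wrist_force: [0.8, -0.3, 0.3]
opening: 0.999
```

```bash
python3 - <<'E'
from bench import get_obs, camera
import cv2,pickle
from h import *
c=camera("wrist");pickle.dump(c,open('w2.pkl','wb'))
cv2.imwrite("pics/w2.png",c['frame'][:,:,::-1]); o=get_obs(); print(o['eef_pos'],2*np.arctan2(o['eef_rot'][2],o['eef_rot'][1]),o['q'],proj(c,o['eef_pos']))
E
```

```text
[ 0.50672114 -0.32352694  0.07253891] 1.538677023777275 [-7.65907280e-01  4.23011476e-01  1.64739722e+00  9.67801468e-04
  1.07446915e+00 -7.34250242e-01] [[253.0528591  249.84179767]]
```

View pics/w2.png

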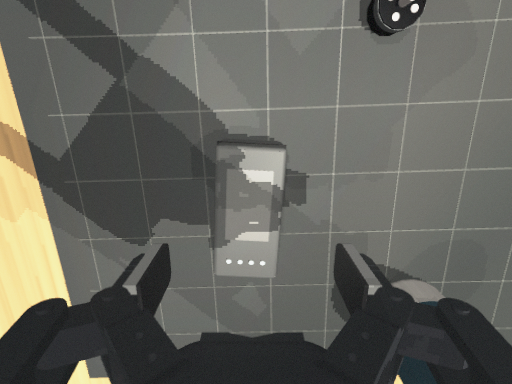

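The wrist view is sharp now. The pack's top-face corners are at about (218,144), (286,149), (276,277) and (215,276).

```bash
python3 - <<'E'
import pickle
from h import *
c=pickle.load(open('w2.pkl','rb'))
p=onz(c,[(218,144),(286,149),(276,277),(215,276)],.038);print(p,p.mean(0))
e=(p[0]+p[1]-p[2]-p[3])/2;print(np.linalg.norm(e),np.arctan2(-e[0],e[1]))
E
```

```text
[[ 0.48668729 -0.26842555  0.038     ]
 [ 0.52887399 -0.2728633   0.038     ]
 [ 0.52200827 -0.36485869  0.038     ]
 [ 0.47814298 -0.3626985   0.038     ]] [ 0.50392813 -0.31721151  0.038     ]
0.09345235249637975 -0.08254229783715895
```

>>> {"op": "drive_tool", "data": {
  "deltas": [
    [[-0.003,-0.003,-0.016],-0.05],
    [[0,0,-0.02],0],
    [[0,0,-0.015],0],
    [[0,0,-0.01],0],
    [[0,0,-0.005],0],
    [[0,0,0],0]
  ]
}}

```text
time_s: 2.55
eef_pos: [0.5082, -0.331, 0.0119]
eef_rot: [0.005, 0.736, 0.677, 0.001]
wrist_force: [0.5, -0.2, -0.9]
opening: 1.0
```

```bash
cat > s.py <<'E'
from bench import get_obs
import numpy as np
o=get_obs();q=o['eef_rot']; print(o['time_s'],o['eef_pos'].round(4),'yaw',round(2*np.arctan2(q[2],q[1]),3),q.round(4),'F',o['wrist_force'].round(1),'T',o['torque'].round(2),'op',round(o['opening'],3),'q',o['q'].round(3),'dq',abs(o['dq']).max().round(3))
E
python3 s.py;python3 s.py
```

```text
2.55 [ 0.5082 -0.331   0.0119] yaw 1.487 [0.005  0.7362 0.6767 0.0008] F [ 0.5 -0.2 -0.9] T [ 0.04 -0.05  0.  ] op 1.0 q [-7.730e-01  5.190e-01  1.657e+00  1.000e-03  9.550e-01 -6.900e-01] dq 0.01
2.55 [ 0.5082 -0.331   0.0119] yaw 1.487 [0.005  0.7362 0.6767 0.0008] F [ 0.5 -0.2 -0.9] T [ 0.04 -0.05  0.  ] op 1.0 q [-7.730e-01  5.190e-01  1.657e+00  1.000e-03  9.550e-01 -6.900e-01] dq 0.01
```

>>> {"op": "drive_tool", "data": {
  "deltas": [
    [[-0.004,0.003,-0.003],0],
    [[0,0,0],0],
    [[0,0,0],0]
  ]
}}

```text
time_s: 2.85
eef_pos: [0.5048, -0.3284, 0.0103]
eef_rot: [0.006, 0.736, 0.677, 0.001]
wrist_force: [0.1, -0.4, -0.5]
opening: 0.999
```

```bash
python3 s.py
```

```text
2.85 [ 0.5048 -0.3284  0.0103] yaw 1.487 [0.0062 0.7361 0.6769 0.0009] F [ 0.1 -0.4 -0.5] T [0.02 0.03 0.03] op 0.999 q [-7.740e-01  5.130e-01  1.671e+00  1.000e-03  9.450e-01 -6.910e-01] dq 0.011
```

>>> {"op": "drive_tool", "data": {
  "deltas": [
    [[-0.001,0.001,-0.004],0],
    [[0,0,0],0]
  ]
}}

```text
time_s: 3.05
eef_pos: [0.504, -0.3276, 0.0067]
eef_rot: [0.007, 0.736, 0.677, 0.001]
wrist_force: [-0.6, 0.8, -1.2]
opening: 1.001
```

>>> {"op": "drive_tool", "data": {
  "deltas": [
    [[0,0,0],0],
    [[0,0,0],0],
    [[0,0,0],0],
    [[0,0,0],0],
    [[0,0,0],0],
    [[0,0,0],0],
    [[0,0,0],0],
    [[0,0,0],0]
  ],
  "gripper": 0
}}

```text
time_s: 3.85
eef_pos: [0.5041, -0.3278, 0.0072]
eef_rot: [0.007, 0.736, 0.677, 0.001]
wrist_force: [0.7, 0.9, 0.4]
opening: 0.53
```

```bash
python3 s.py
```

```text
3.85 [ 0.5041 -0.3278  0.0072] yaw 1.487 [0.0068 0.736  0.6769 0.0008] F [0.7 0.9 0.4] T [ 0.04  0.12 -0.05] op 0.53 q [-7.740e-01  5.160e-01  1.675e+00  1.000e-03  9.370e-01 -6.910e-01] dq 0.002
```

>>> {"op": "drive_tool", "data": {
  "deltas": [
    [[0,0,0.01],0],
    [[0,0,0.02],0],
    [[0,0,0.03],0],
    [[0,0,0.03],0],
    [[0,0,0.03],0],
    [[0,0,0.03],0],
    [[0,0,0.01],0],
    [[0,0,0],0]
  ]
}}

```text
time_s: 4.65
eef_pos: [0.4997, -0.3234, 0.171]
eef_rot: [0.002, 0.736, 0.677, 0.001]
wrist_force: [-0.5, 0.1, -3.8]
opening: 0.527
```

>>> {"op": "drive_tool", "data": {
  "deltas": [
    [[-0.004,0.02,0],0.02],
    [[-0.008,0.035,0],0.025],
    [[-0.008,0.035,0],0.025],
    [[-0.008,0.035,0],0.025],
    [[-0.008,0.035,0],0.025],
    [[-0.008,0.035,0],0.025],
    [[-0.008,0.035,0],0.025],
    [[-0.008,0.035,0],0.025],
    [[-0.008,0.035,0],0.025],
    [[-0.004,0.015,0],0.02]
  ]
}}

```text
time_s: 5.65
eef_pos: [0.4132, 0.0044, 0.1531]
eef_rot: [-0.011, 0.649, 0.761, -0.003]
wrist_force: [-0.6, 0.2, -3.2]
opening: 0.531
```

>>> {"op": "drive_tool", "data": {
  "deltas": [
    [[0,0,0],0],
    [[0,0,0],0]
  ]
}}

```text
time_s: 5.85
eef_pos: [0.4104, 0.0069, 0.1502]
eef_rot: [-0.013, 0.647, 0.762, -0.004]
wrist_force: [0.1, 0.3, -4.0]
opening: 0.524
```

```bash
python3 s.py;  python3 - <<'E'
from bench import get_obs, camera
import cv2,pickle
from h import *
d={}
for n in ("wrist","top"):
  c=camera(n);d[n]=c
  cv2.imwrite(f"pics/{n}3.png",c['frame'][:,:,::-1])
pickle.dump(d,open('c3.pkl','wb'))
E
```

```text
5.85 [0.4104 0.0069 0.1502] yaw 1.734 [-0.013   0.6471  0.7622 -0.004 ] F [ 0.1  0.3 -4. ] T [-0.03 -0.06  0.01] op 0.524 q [-0.277 -0.087  2.062  0.004  1.194 -0.442] dq 0.02
```

View pics/wrist3.png

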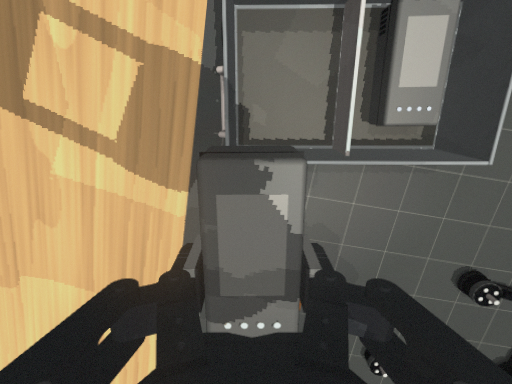

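```bash
python3 - <<'E'
import pickle
from h import *
f=pickle.load(open('c3.pkl','rb'))['wrist']['frame']
a=cv2.resize(f[0:190,200:512],None,fx=2.5,fy=2.5,interpolation=cv2.INTER_CUBIC);cv2.imwrite('pics/w3c.png',a[:,:,::-1])
E
```

```text
(no output)
```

View pics/w3c.png

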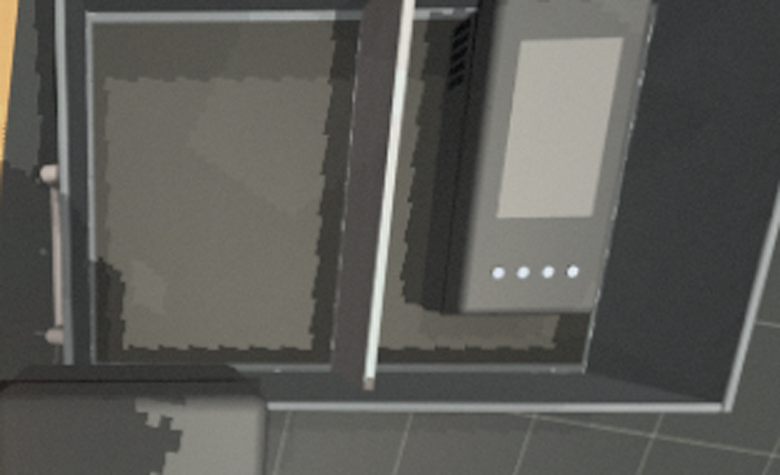

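In the 2.5x crop, the free bay's floor corners are about (92,14), (362,14), (331,368) and (93,362). The front rim runs from (270,405) to (728,408).

```bash
python3 - <<'E'
import pickle
from h import *
c=pickle.load(open('c3.pkl','rb'))['wrist']
U=lambda a:(np.array(a)+.5)/2.5-.5+np.array([200,0])
p=onz(c,U([(92,14),(362,14),(331,368),(93,362)]),.008);print(p.round(4),p.mean(0))
for i in range(4): e=p[(i+1)%4]-p[i];print(np.linalg.norm(e).round(4),np.arctan2(e[1],e[0]).round(3))
r=onz(c,U([(270,405),(728,408)]),.078);e=r[1]-r[0];print(r,np.arctan2(e[1],e[0]))
pk=onz(c,[(201,153),(305,153)],.1502+.031);print('pack +y top edge',pk, pk.mean(0))
l=onz(c,U([(62,0),(70,365)]),.078);print('left rim',l)
E
```

```text
[[0.3676 0.1637 0.008 ]
 [0.4605 0.1781 0.008 ]
 [0.4801 0.0575 0.008 ]
 [0.3856 0.0441 0.008 ]] [0.42344127 0.11086498 0.008     ]
0.094 0.153
0.1222 -1.409
0.0954 -3.001
0.121 1.721
[[0.44518645 0.0495269  0.078     ]
 [0.57962638 0.07102632 0.078     ]] 0.15857567718567134
pack +y top edge [[0.38146431 0.06164252 0.1812    ]
 [0.42232635 0.06851864 0.1812    ]] [0.40189533 0.06508058 0.1812    ]
left rim [[0.36756177 0.14566452 0.078     ]
 [0.38269202 0.05146446 0.078     ]]
```

>>> {"op": "drive_tool", "data": {
  "deltas": [
    [[0.002,0.01,0],0],
    [[0.004,0.022,0],0],
    [[0.004,0.025,0],0],
    [[0.003,0.02,0],0],
    [[0.002,0.01,0],0],
    [[0,0,0],0],
    [[0,0,0],0]
  ]
}}

```text
time_s: 6.65
eef_pos: [0.4291, 0.0933, 0.1501]
eef_rot: [-0.012, 0.652, 0.758, -0.004]
wrist_force: [-0.5, -0.3, -3.9]
opening: 0.528
```

```bash
python3 s.py
```

```text
6.65 [0.4291 0.0933 0.1501] yaw 1.721 [-0.0124  0.6519  0.7582 -0.0038] F [-0.5 -0.3 -3.9] T [-0.07 -0.   -0.04] op 0.528 q [-0.064 -0.019  1.998  0.009  1.187 -0.218] dq 0.007
```

>>> {"op": "drive_tool", "data": {
  "deltas": [
    [[-0.003,0.002,-0.01],0.01],
    [[0,0,-0.02],0],
    [[0,0,-0.02],0],
    [[0,0,-0.02],0],
    [[0,0,-0.01],0],
    [[0,0,0],0]
  ]
}}

```text
time_s: 7.25
eef_pos: [0.4248, 0.0916, 0.0656]
eef_rot: [-0.012, 0.649, 0.76, -0.004]
wrist_force: [-0.0, -0.1, -4.2]
opening: 0.526
```

```bash
python3 s.py;  python3 - <<'E'
from bench import get_obs, camera
import cv2,pickle
from h import *
d={}
for n in ("wrist","scene"):
  c=camera(n);d[n]=c
  cv2.imwrite(f"pics/{n}4.png",c['frame'][:,:,::-1])
pickle.dump(d,open('c4.pkl','wb'))
s=d['scene']['frame']
a=cv2.resize(s[55:195,180:310],None,fx=4,fy=4,interpolation=cv2.INTER_CUBIC)
cv2.imwrite('pics/scene4c.png',a[:,:,::-1])
E
```

```text
7.25 [0.4248 0.0916 0.0656] yaw 1.728 [-0.0118  0.6494  0.7604 -0.0042] F [-0.  -0.1 -4.2] T [-0.03 -0.05 -0.01] op 0.526 q [-0.068  0.119  2.06   0.009  0.987 -0.23 ] dq 0.01
```

View pics/wrist4.png

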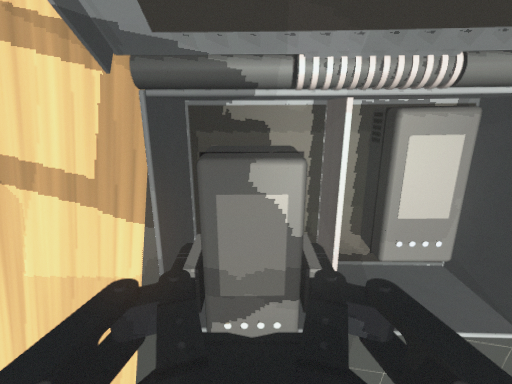

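View pics/scene4c.png

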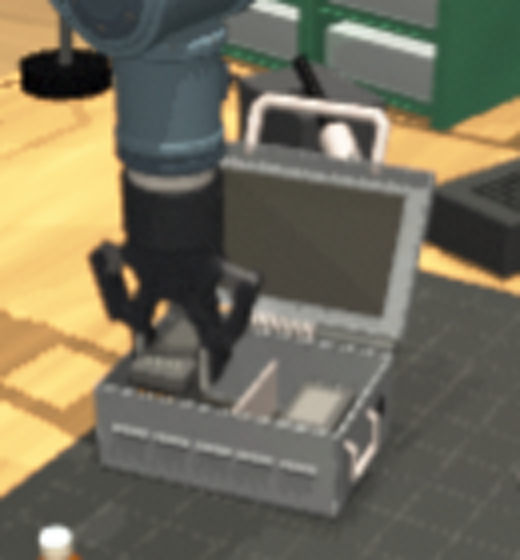

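The pack hangs centred in the bay, with a clear gap to the walls. The fingers look clear of the divider and the left wall. I'll check the knuckle clearance by triangulating.

```bash
python3 - <<'E'
import pickle
from h import *
d=pickle.load(open('c4.pkl','rb'));w=d['wrist'];s=d['scene']
U=lambda a:(np.array(a)+.5)/4-.5+np.array([180,55])
T=np.array([.4248,.0916,.0656]);x=np.array([.988,.157,0])
f=w['frame'];a=cv2.resize(f[220:384,60:440],None,fx=2,fy=2,interpolation=cv2.INTER_CUBIC);a=np.clip(a.astype(float)*2.5,0,255).astype('uint8');cv2.imwrite('pics/w4c.png',a[:,:,::-1])
f=s['frame'];a=cv2.resize(f[85:160,195:255],None,fx=8,fy=8,interpolation=cv2.INTER_CUBIC);a=np.clip(a.astype(float)*2,0,255).astype('uint8');cv2.imwrite('pics/s4d.png',a[:,:,::-1])
# lateral plane: scene pixels onto vertical plane through TCP with normal = safe y
n=np.array([-.157,.988,0])
for nm,uv in (('L knuck top',(95,250)),('L knuck bot',(115,305)),('R top',(262,280)),('R bot',(240,330)),('R tip',(208,392))):
    r=rays(s,U(uv))[0];e=s['eye'];k=((T-e)@n)/(r@n);P=e+k*r-T
    print(nm,'lat',(P@x).round(4),'z',P[2].round(4))
E
```

```text
L knuck top lat -0.0654 z 0.1023
L knuck bot lat -0.0518 z 0.0583
R top lat 0.0725 z 0.1026
R bot lat 0.054 z 0.0576
R tip lat 0.0254 z -0.003
```

View pics/s4d.png

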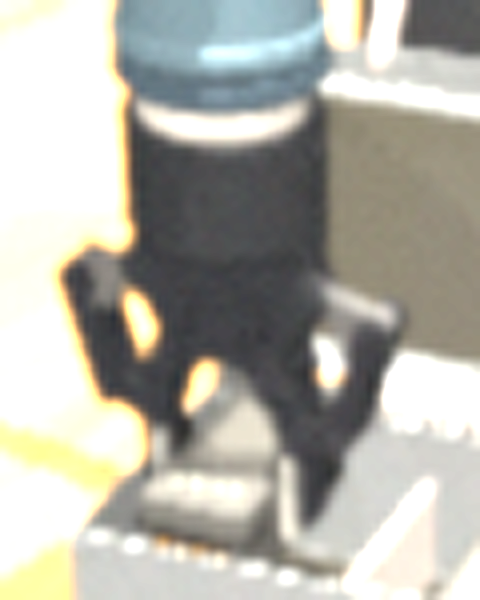

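View pics/w4c.png

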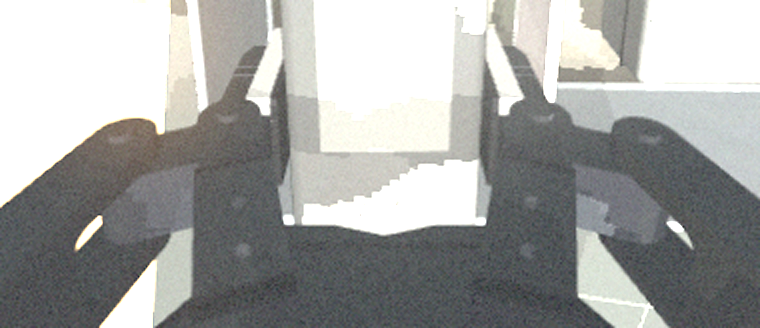

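```bash
python3 - <<'E'
import pickle
from h import *
d=pickle.load(open('c4.pkl','rb'));w=d['wrist'];s=d['scene']
U=lambda a:(np.array(a)+.5)/8-.5+np.array([195,85])
T=np.array([.4248,.0916,.0656]);x=np.array([.988,.157,0])
n=np.array([-.157,.988,0])
for nm,uv in (('L top',(65,270)),('L a',(82,320)),('L b',(100,385)),('L c',(125,405)),('Ld',(148,440)),('R top',(408,315)),('R a',(375,380)),('R b',(345,435)),('R c',(335,490)),('R tip',(305,528))):
    o=[]
    for off in(-.011,0):
        r=rays(s,U(uv))[0];e=s['eye'];k=((T+n*off-e)@n)/(r@n);P=e+k*r-T;o+=[(P@x).round(4),P[2].round(4)]
    print(nm,'lat/z front',o[:2],'mid',o[2:])
W=lambda a:(np.array(a)+.5)/2-.5+np.array([60,220])
for nm,uv in(('L outer knuckle',(105,125)),('L inner knuckle',(200,110)),('R inner knuckle',(570,110)),('R outer',(665,125))):
    for h in(.04,.06,.08):
        P=onz(w,W([uv]),T[2]+h)[0]-T;print(nm,h,(P@x).round(4),(P@n).round(4))
E
```

```text
L top lat/z front [np.float64(-0.0618), np.float64(0.1037)] mid [np.float64(-0.0681), np.float64(0.0978)]
L a lat/z front [np.float64(-0.0563), np.float64(0.084)] mid [np.float64(-0.0625), np.float64(0.0779)]
L b lat/z front [np.float64(-0.0508), np.float64(0.0575)] mid [np.float64(-0.0569), np.float64(0.051)]
L c lat/z front [np.float64(-0.0405), np.float64(0.0509)] mid [np.float64(-0.0465), np.float64(0.0443)]
Ld lat/z front [np.float64(-0.0315), np.float64(0.0374)] mid [np.float64(-0.0375), np.float64(0.0307)]
R top lat/z front [np.float64(0.0785), np.float64(0.1109)] mid [np.float64(0.0739), np.float64(0.1051)]
R a lat/z front [np.float64(0.065), np.float64(0.0821)] mid [np.float64(0.0603), np.float64(0.0759)]
R b lat/z front [np.float64(0.0523), np.float64(0.0566)] mid [np.float64(0.0474), np.float64(0.0501)]
R c lat/z front [np.float64(0.0476), np.float64(0.0319)] mid [np.float64(0.0427), np.float64(0.0251)]
R tip lat/z front [np.float64(0.0344), np.float64(0.0123)] mid [np.float64(0.0293), np.float64(0.0053)]
L outer knuckle 0.04 -0.0585 0.005
L outer knuckle 0.06 -0.0465 0.0189
L outer knuckle 0.08 -0.0345 0.0328
L inner knuckle 0.04 -0.038 0.0088
L inner knuckle 0.06 -0.03 0.022
L inner knuckle 0.08 -0.022 0.0351
R inner knuckle 0.04 0.0392 0.0099
R inner knuckle 0.06 0.0322 0.0228
R inner knuckle 0.08 0.0251 0.0358
R outer 0.04 0.0589 0.0068
R outer 0.06 0.048 0.0203
R outer 0.08 0.0372 0.0338
```

Triangulation shows a problem. At the final depth the outer finger knuckles (about 54 mm off-centre, bottoms about 45 mm above the tips) would hit the free bay's left wall, whose inner face is 48 mm from the bay centre. So I'll set the pack back on an open part of the mat and regrip it nearer its top.

>>> {"op": "drive_tool", "data": {
  "deltas": [
    [[0,0,0.01],0],
    [[0,0,0.025],0],
    [[0,0,0.03],0],
    [[0,0,0.03],0],
    [[0,0,0.01],0],
    [[0,0,0],0]
  ]
}}

```text
time_s: 7.95
eef_pos: [0.4282, 0.0914, 0.1833]
eef_rot: [-0.007, 0.649, 0.761, -0.001]
wrist_force: [-0.2, 0.7, -3.9]
opening: 0.528
```

>>> {"op": "drive_tool", "data": {
  "deltas": [
    [[0.002,-0.02,0],0],
    [[0.003,-0.035,0],0],
    [[0.003,-0.04,0],0],
    [[0.003,-0.04,0],0],
    [[0.003,-0.04,0],0],
    [[0.003,-0.04,0],0],
    [[0.003,-0.04,0],0],
    [[0.003,-0.035,0],0],
    [[0.002,-0.02,0],0],
    [[0,0,0],0]
  ]
}}

```text
time_s: 8.95
eef_pos: [0.4473, -0.2279, 0.1736]
eef_rot: [-0.011, 0.648, 0.762, -0.0]
wrist_force: [-0.1, -0.0, -3.7]
opening: 0.522
```

```bash
python3 s.py
```

```text
8.95 [ 0.4473 -0.2279  0.1736] yaw 1.732 [-1.140e-02  6.476e-01  7.619e-01 -4.000e-04] F [-0.1 -0.  -3.7] T [-0.04 -0.02  0.02] op 0.522 q [-7.080e-01  9.500e-02  1.827e+00 -1.000e-03  1.243e+00 -8.690e-01] dq 0.03
```

>>> {"op": "drive_tool", "data": {
  "deltas": [
    [[0,0,-0.02],0],
    [[0,0,-0.03],0],
    [[0,0,-0.03],0],
    [[0,0,-0.03],0],
    [[0,0,-0.02],0],
    [[0,0,-0.01],0],
    [[0,0,0],0],
    [[0,0,0],0]
  ]
}}

```text
time_s: 9.75
eef_pos: [0.4436, -0.221, 0.0237]
eef_rot: [-0.016, 0.647, 0.762, 0.0]
wrist_force: [0.2, 0.6, -3.2]
opening: 0.526
```

```bash
python3 s.py
```

```text
9.75 [ 0.4436 -0.221   0.0237] yaw 1.733 [-1.580e-02  6.474e-01  7.620e-01  4.000e-04] F [ 0.2  0.6 -3.2] T [-0.11 -0.01 -0.01] op 0.526 q [-7.030e-01  3.270e-01  1.913e+00  1.000e-03  9.340e-01 -8.660e-01] dq 0.006
```

>>> {"op": "drive_tool", "data": {
  "deltas": [
    [[0,0,-0.004],0],
    [[0,0,-0.004],0],
    [[0,0,-0.004],0],
    [[0,0,-0.002],0],
    [[0,0,0],0]
  ]
}}

```text
time_s: 10.25
eef_pos: [0.4462, -0.2227, 0.0122]
eef_rot: [-0.012, 0.647, 0.762, 0.0]
wrist_force: [0.0, 0.3, -3.9]
opening: 0.525
```

```bash
python3 s.py
```

```text
10.25 [ 0.4462 -0.2227  0.0122] yaw 1.733 [-1.220e-02  6.473e-01  7.621e-01  5.000e-04] F [ 0.   0.3 -3.9] T [ 0.03 -0.04 -0.01] op 0.525 q [-7.020e-01  3.510e-01  1.912e+00  1.000e-03  9.040e-01 -8.660e-01] dq 0.004
```

>>> {"op": "drive_tool", "data": {
  "deltas": [
    [[0,0,-0.002],0],
    [[0,0,-0.002],0],
    [[0,0,-0.001],0],
    [[0,0,0],0]
  ]
}}

```text
time_s: 10.65
eef_pos: [0.4466, -0.2231, 0.0086]
eef_rot: [-0.012, 0.647, 0.762, 0.0]
wrist_force: [-0.5, -0.1, -2.4]
opening: 0.528
```

```bash
python3 s.py
```

```text
10.65 [ 0.4466 -0.2231  0.0086] yaw 1.733 [-1.200e-02  6.473e-01  7.622e-01  4.000e-04] F [-0.5 -0.1 -2.4] T [-0.07  0.06  0.02] op 0.528 q [-7.020e-01  3.580e-01  1.911e+00  1.000e-03  8.960e-01 -8.650e-01] dq 0.005
```

>>> {"op": "drive_tool", "data": {
  "deltas": [
    [[0,0,-0.001],0],
    [[0,0,0],0]
  ]
}}

```text
time_s: 10.85
eef_pos: [0.4467, -0.2231, 0.0086]
eef_rot: [-0.012, 0.647, 0.762, 0.0]
wrist_force: [-2.1, 0.1, -0.7]
opening: 0.525
```

>>> {"op": "drive_tool", "data": {
  "deltas": [
    [[0,0,0],0],
    [[0,0,0],0],
    [[0,0,0],0],
    [[0,0,0],0]
  ],
  "gripper": 0.68
}}

```text
time_s: 11.25
eef_pos: [0.4478, -0.224, 0.009]
eef_rot: [-0.011, 0.647, 0.762, 0.0]
wrist_force: [0.2, 0.1, -0.4]
opening: 0.677
```

```bash
python3 s.py
```

```text
11.25 [ 0.4478 -0.224   0.009 ] yaw 1.733 [-1.060e-02  6.473e-01  7.621e-01  5.000e-04] F [ 0.2  0.1 -0.4] T [-0.03 -0.01 -0.04] op 0.677 q [-7.020e-01  3.590e-01  1.909e+00  1.000e-03  8.950e-01 -8.650e-01] dq 0.003
```

>>> {"op": "drive_tool", "data": {
  "deltas": [
    [[0,0.003,0.03],0],
    [[0,0.002,0.03],0],
    [[0,0,0.03],0],
    [[0,0,0],0],
    [[0,0,0],0]
  ]
}}

```text
time_s: 11.75
eef_pos: [0.4468, -0.2181, 0.1007]
eef_rot: [-0.012, 0.647, 0.762, 0.001]
wrist_force: [0.5, -0.2, 0.4]
opening: 0.681
```

```bash
python3 s.py; python3 - <<'E'
from bench import camera
import cv2,pickle
c=camera("wrist");pickle.dump(c,open('w5.pkl','wb'))
cv2.imwrite("pics/w5.png",c['frame'][:,:,::-1])
E
```

```text
11.75 [ 0.4468 -0.2181  0.1007] yaw 1.733 [-1.190e-02  6.475e-01  7.620e-01  6.000e-04] F [ 0.5 -0.2  0.4] T [-0.03 -0.05 -0.03] op 0.681 q [-0.694  0.188  1.889  0.002  1.088 -0.857] dq 0.026
```

View pics/w5.png

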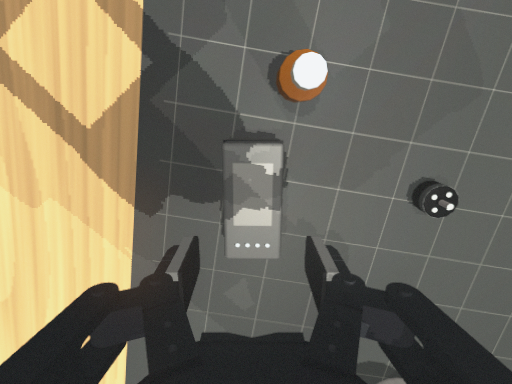

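The pack lies flat on the mat, corners at about (224,143), (283,145), (279,258) and (226,258). It is clear of the bottle at (305,75) and the motor at (438,200).

```bash
python3 - <<'E'
import pickle
from h import *
c=pickle.load(open('w5.pkl','rb'))
p=onz(c,[(224,143),(283,145),(279,258),(226,258)],.038);print(p.round(4),p.mean(0))
e=(p[0]+p[1]-p[2]-p[3])/2;print(np.linalg.norm(e),np.arctan2(-e[0],e[1]))
E
```

```text
[[ 0.4175 -0.1703  0.038 ]
 [ 0.4599 -0.1647  0.038 ]
 [ 0.4743 -0.2553  0.038 ]
 [ 0.4316 -0.2627  0.038 ]] [ 0.44582874 -0.21325468  0.038     ]
0.09257981788906063 0.1549020994498673
```

>>> {"op": "drive_tool", "data": {
  "deltas": [
    [[0,0,-0.012],0],
    [[0,0,-0.012],0],
    [[0,0,-0.012],0],
    [[0,0,-0.012],0],
    [[0,0,-0.01],0],
    [[0,0,-0.008],0],
    [[0,0,-0.004],0],
    [[0,0,0],0]
  ]
}}

```text
time_s: 12.6
eef_pos: [0.443, -0.2153, 0.0183]
eef_rot: [-0.017, 0.648, 0.762, 0.001]
wrist_force: [-0.5, 0.3, 0.5]
opening: 0.677
```

```bash
python3 s.py
```

```text
12.6 [ 0.443  -0.2153  0.0183] yaw 1.732 [-1.750e-02  6.477e-01  7.617e-01  5.000e-04] F [-0.5  0.3  0.5] T [-0.01 -0.03  0.  ] op 0.677 q [-0.695  0.333  1.919  0.002  0.924 -0.857] dq 0.005
```

>>> {"op": "drive_tool", "data": {
  "deltas": [
    [[0.001,-0.001,0.003],0],
    [[0.001,-0.001,0.003],0],
    [[0.001,0,0.002],0],
    [[0,0,0],0],
    [[0,0,0],0]
  ]
}}

```text
time_s: 13.1
eef_pos: [0.448, -0.2188, 0.0293]
eef_rot: [-0.015, 0.648, 0.762, 0.001]
wrist_force: [0.7, -0.4, -0.4]
opening: 0.682
```

```bash
python3 s.py
```

```text
13.1 [ 0.448  -0.2188  0.0293] yaw 1.733 [-1.510e-02  6.476e-01  7.618e-01  6.000e-04] F [ 0.7 -0.4 -0.4] T [-0.02 -0.05  0.04] op 0.682 q [-0.694  0.321  1.905  0.002  0.946 -0.857] dq 0.007
```

>>> {"op": "drive_tool", "data": {
  "deltas": [
    [[-0.001,0.001,-0.004],0],
    [[0,0,0],0],
    [[0,0,0],0]
  ]
}}

```text
time_s: 13.4
eef_pos: [0.447, -0.2178, 0.0252]
eef_rot: [-0.015, 0.648, 0.762, 0.001]
wrist_force: [0.2, -0.1, 0.2]
opening: 0.679
```

>>> {"op": "drive_tool", "data": {
  "deltas": [
    [[0,0,0],0],
    [[0,0,0],0],
    [[0,0,0],0],
    [[0,0,0],0],
    [[0,0,0],0]
  ],
  "gripper": 0
}}

```text
time_s: 13.9
eef_pos: [0.4468, -0.2178, 0.0255]
eef_rot: [-0.015, 0.648, 0.762, 0.0]
wrist_force: [-0.7, -0.4, 1.7]
opening: 0.522
```

```bash
python3 s.py
```

```text
13.9 [ 0.4468 -0.2178  0.0255] yaw 1.733 [-1.500e-02  6.475e-01  7.619e-01  4.000e-04] F [-0.7 -0.4  1.7] T [ 0.04  0.11 -0.03] op 0.522 q [-6.94e-01  3.25e-01  1.91e+00  1.00e-03  9.37e-01 -8.56e-01] dq 0.001
```

>>> {"op": "drive_tool", "data": {
  "deltas": [
    [[0,0,0.005],0],
    [[0,0,0.015],0],
    [[0,0,0.025],0],
    [[0,0,0.03],0],
    [[0,0,0.03],0],
    [[0,0,0.025],0],
    [[0,0,0.01],0],
    [[0,0,0],0]
  ]
}}

```text
time_s: 14.7
eef_pos: [0.4416, -0.2135, 0.1661]
eef_rot: [-0.021, 0.648, 0.762, 0.0]
wrist_force: [0.2, -1.0, -3.7]
opening: 0.521
```

>>> {"op": "drive_tool", "data": {
  "deltas": [
    [[-0.001,0.015,0],0],
    [[-0.002,0.03,0],0],
    [[-0.002,0.035,0],0],
    [[-0.002,0.035,0],0],
    [[-0.002,0.035,0],0],
    [[-0.002,0.035,0],0],
    [[-0.002,0.035,0],0],
    [[-0.002,0.03,0],0],
    [[-0.001,0.015,0],0],
    [[0,0,0],0]
  ]
}}

```text
time_s: 15.7
eef_pos: [0.4095, 0.0701, 0.1493]
eef_rot: [-0.036, 0.648, 0.76, -0.004]
wrist_force: [0.1, -0.4, -3.0]
opening: 0.519
```

```bash
python3 s.py; python3 - <<'E'
from bench import camera
import cv2,pickle
c=camera("wrist");pickle.dump(c,open('w6.pkl','wb'))
cv2.imwrite("pics/w6.png",c['frame'][:,:,::-1])
E
```

```text
15.7 [0.4095 0.0701 0.1493] yaw 1.73 [-0.0356  0.6484  0.7604 -0.0038] F [ 0.1 -0.4 -3. ] T [-0.07 -0.07 -0.03] op 0.519 q [-0.143 -0.05   2.031  0.033  1.225 -0.314] dq 0.026
```

View pics/w6.png

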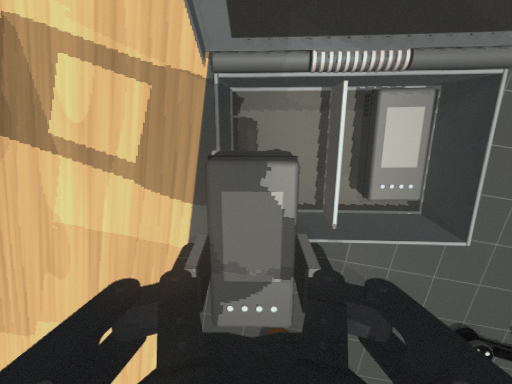

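>>> {"op": "drive_tool", "data": {
  "deltas": [
    [[0.003,0.005,0],0],
    [[0.003,0.005,0],0],
    [[0.003,0.005,0],0],
    [[0.003,0.005,0],0],
    [[0.003,0.005,0],0],
    [[0.002,0.003,0],0],
    [[0.001,0.002,0],0],
    [[0,0,0],0]
  ]
}}

```text
time_s: 16.55
eef_pos: [0.4289, 0.0996, 0.1475]
eef_rot: [-0.037, 0.65, 0.759, -0.005]
wrist_force: [-0.6, -0.2, -2.8]
opening: 0.518
```

```bash
sed -i 's/^o=get_obs.*/&\nw,x,y,z=q;t=np.array([2*(x*z+w*y),2*(y*z-w*x)]);print("tilt safe x,y",(t@[.988,.157]).round(4),(t@[-.157,.988]).round(4),"pitch",(o["q"][[1,2,4]].sum()-np.pi).round(4))/' s.py; python3 s.py
```

```text
16.55 [0.4289 0.0996 0.1475] yaw 1.725 [-0.0365  0.6502  0.7589 -0.005 ] F [-0.6 -0.2 -2.8] T [-0.02 -0.08 -0.03] op 0.518 q [-0.069  0.012  1.974  0.038  1.22  -0.238] dq 0.003
tilt safe x,y -0.0549 0.0492 pitch 0.0649
```

>>> {"op": "drive_tool", "data": {
  "deltas": [
    [[-0.001,0.002,-0.006],0],
    [[-0.001,0.001,-0.006],0],
    [[0,0,-0.008],0],
    [[0,0,-0.008],0],
    [[0,0,-0.008],0],
    [[0,0,-0.006],0],
    [[0,0,-0.004],0],
    [[0,0,-0.002],0],
    [[0,0,0],0]
  ]
}}

```text
time_s: 17.45
eef_pos: [0.4254, 0.1025, 0.0942]
eef_rot: [-0.037, 0.65, 0.759, -0.006]
wrist_force: [0.4, -0.9, -3.4]
opening: 0.519
```

```bash
python3 s.py
```

```text
17.45 [0.4254 0.1025 0.0942] yaw 1.724 [-0.0374  0.6503  0.7587 -0.0058] F [ 0.4 -0.9 -3.4] T [-0.02 -0.1  -0.01] op 0.519 q [-0.063  0.095  2.014  0.04   1.099 -0.236] dq 0.002
tilt safe x,y -0.0573 0.0495 pitch 0.0671
```

```bash
python3 - <<'E'
from bench import camera
import cv2,pickle
d={}
for n in("wrist","scene"):
  d[n]=camera(n)
pickle.dump(d,open('c7.pkl','wb'))
a=cv2.convertScaleAbs(d['wrist']['frame'],alpha=1.6);cv2.imwrite("pics/w7.png",a[:,:,::-1])
f=d['scene']['frame'];a=cv2.resize(f[65:190,185:295],None,fx=5,fy=5,interpolation=cv2.INTER_CUBIC);cv2.imwrite('pics/s7.png',cv2.convertScaleAbs(a,alpha=1.5)[:,:,::-1])
E
```

```text
(no output)
```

View pics/w7.png

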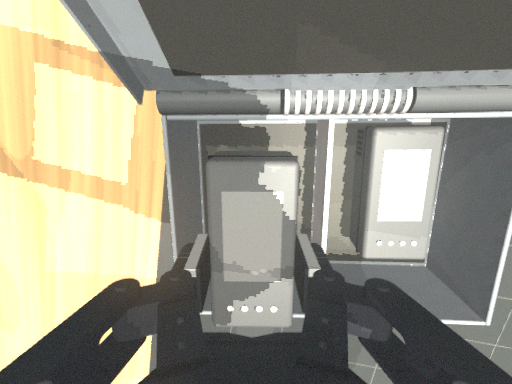

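View pics/s7.png

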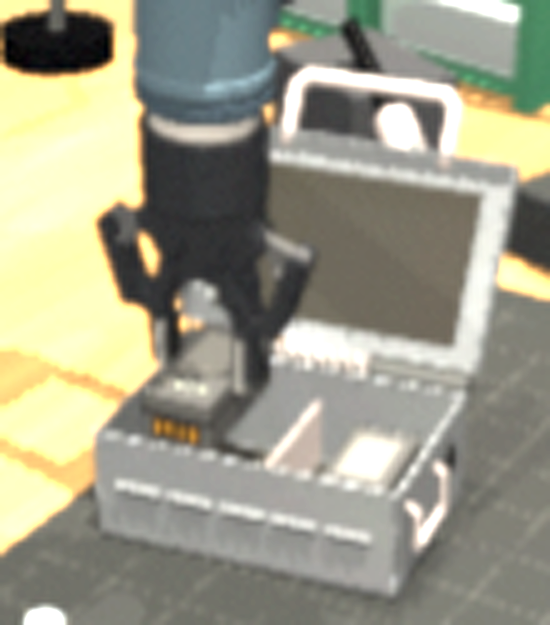

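The pack is in the bay with the left knuckle above the rim. I'll check its position numerically, using the pack's far top edge at (208,158) to (298,158).

```bash
python3 - <<'E'
import pickle
from h import *
c=pickle.load(open('c7.pkl','rb'))['wrist']
B=np.array([.4234,.1109,.008]);X=np.array([.988,.157,0]);Y=np.array([-.157,.988,0])
for nm,uv,z in(('packL',(208,158),.1067),('packR',(298,158),.1067),('floorL',(201,124),.008),('floorR',(314,124),.008),('floorR mid',(306,255),.008),('rim rear L',(165,116),.078),('rim front R',(489,324),.078)):
    P=onz(c,[uv],z)[0]-B;print(nm,(P@X).round(4),(P@Y).round(4))
T=np.array([.4254,.1025,.0942])-B;print('tool',T@X,T@Y)
E
```

```text
packL -0.0194 0.0442
packR 0.0232 0.0444
floorL -0.0453 0.0582
floorR 0.045 0.058
floorR mid 0.0439 -0.0555
rim rear L -0.049 0.0638
rim front R 0.1488 -0.0637
tool 0.0006572000000000009 -0.008613200000000005
```

>>> {"op": "drive_tool", "data": {
  "deltas": [
    [[0,0,-0.006],0],
    [[0,0,-0.008],0],
    [[0,0,-0.008],0],
    [[0,0,-0.008],0],
    [[0,0,-0.006],0],
    [[0,0,-0.004],0],
    [[0,0,-0.003],0],
    [[0,0,0],0]
  ]
}}

```text
time_s: 18.35
eef_pos: [0.4259, 0.1025, 0.0479]
eef_rot: [-0.037, 0.65, 0.759, -0.005]
wrist_force: [0.8, 0.6, -3.2]
opening: 0.517
```

```bash
python3 s.py
```

```text
18.35 [0.4259 0.1025 0.0479] yaw 1.724 [-0.0369  0.6503  0.7587 -0.0054] F [ 0.8  0.6 -3.2] T [-0.02 -0.06  0.  ] op 0.517 q [-0.063  0.184  2.033  0.043  0.99  -0.241] dq 0.005
tilt safe x,y -0.0559 0.0492 pitch 0.0658
```

>>> {"op": "drive_tool", "data": {
  "deltas": [
    [[0,0,-0.003],0],
    [[0,0,-0.003],0],
    [[0,0,-0.002],0],
    [[0,0,-0.001],0],
    [[0,0,0],0]
  ]
}}

```text
time_s: 18.85
eef_pos: [0.4267, 0.1025, 0.0388]
eef_rot: [-0.036, 0.65, 0.759, -0.005]
wrist_force: [0.2, -0.7, -2.6]
opening: 0.517
```

```bash
python3 s.py
```

```text
18.85 [0.4267 0.1025 0.0388] yaw 1.724 [-0.0362  0.6503  0.7588 -0.0049] F [ 0.2 -0.7 -2.6] T [-0.1  -0.11  0.01] op 0.517 q [-0.063  0.204  2.035  0.043  0.967 -0.243] dq 0.002
tilt safe x,y -0.0544 0.0488 pitch 0.0642
```

>>> {"op": "drive_tool", "data": {
  "deltas": [
    [[0,0,-0.0015],0],
    [[0,0,-0.0015],0],
    [[0,0,0],0]
  ]
}}

```text
time_s: 19.15
eef_pos: [0.4269, 0.1025, 0.0358]
eef_rot: [-0.036, 0.65, 0.759, -0.005]
wrist_force: [0.4, -0.1, -3.6]
opening: 0.52
```

>>> {"op": "drive_tool", "data": {
  "deltas": [
    [[0,0,-0.001],0],
    [[0,0,0],0]
  ]
}}

```text
time_s: 19.35
eef_pos: [0.4271, 0.1026, 0.035]
eef_rot: [-0.036, 0.65, 0.759, -0.005]
wrist_force: [-1.1, -0.0, -2.0]
opening: 0.523
```

>>> {"op": "drive_tool", "data": {
  "deltas": [
    [[0,0,-0.001],0],
    [[0,0,0],0]
  ]
}}

```text
time_s: 19.55
eef_pos: [0.4271, 0.1029, 0.0346]
eef_rot: [-0.036, 0.65, 0.759, -0.005]
wrist_force: [-1.5, -1.7, 0.9]
opening: 0.515
```

>>> {"op": "drive_tool", "data": {
  "deltas": [
    [[0,0,-0.001],0],
    [[0,0,0],0]
  ]
}}

```text
time_s: 19.75
eef_pos: [0.4271, 0.103, 0.0345]
eef_rot: [-0.036, 0.65, 0.759, -0.005]
wrist_force: [-1.9, -1.5, 1.5]
opening: 0.52
```

```bash
python3 s.py
```

```text
19.75 [0.4271 0.103  0.0345] yaw 1.725 [-0.0364  0.6502  0.7589 -0.0047] F [-1.9 -1.5  1.5] T [-0.52  0.33 -0.07] op 0.52 q [-0.062  0.214  2.035  0.044  0.958 -0.243] dq 0.006
tilt safe x,y -0.0543 0.0493 pitch 0.0643
```

>>> {"op": "drive_tool", "data": {
  "deltas": [
    [[0,0,-0.002],0],
    [[0,0,-0.001],0],
    [[0,0,0],0]
  ]
}}

```text
time_s: 20.05
eef_pos: [0.4271, 0.103, 0.0347]
eef_rot: [-0.037, 0.65, 0.759, -0.005]
wrist_force: [-1.9, -1.4, 0.2]
opening: 0.52
```

```bash
python3 s.py
```

```text
20.05 [0.4271 0.103  0.0347] yaw 1.726 [-0.0368  0.6498  0.7592 -0.0055] F [-1.9 -1.4  0.2] T [-0.54  0.14 -0.07] op 0.52 q [-0.062  0.214  2.033  0.043  0.96  -0.243] dq 0.013
tilt safe x,y -0.0561 0.049 pitch 0.0659
```

>>> {"op": "drive_tool", "data": {
  "deltas": [
    [[0,0,-0.002],0],
    [[0,0,0],0]
  ],
  "gripper": 0.54
}}

```text
time_s: 20.25
eef_pos: [0.4269, 0.1029, 0.0327]
eef_rot: [-0.037, 0.65, 0.759, -0.006]
wrist_force: [-1.9, -0.1, 0.2]
opening: 0.538
```

>>> {"op": "drive_tool", "data": {
  "deltas": [
    [[0,0,0],0],
    [[0,0,0],0],
    [[0,0,0],0]
  ],
  "gripper": 0.6
}}

```text
time_s: 20.55
eef_pos: [0.428, 0.1028, 0.0324]
eef_rot: [-0.036, 0.65, 0.759, -0.005]
wrist_force: [0.2, 0.3, -0.6]
opening: 0.599
```

```bash
python3 s.py;python3 - <<'E'
from bench import camera
import cv2,pickle
d={}
for n in("wrist","scene"):
  d[n]=camera(n)
pickle.dump(d,open('c8.pkl','wb'))
a=cv2.convertScaleAbs(d['wrist']['frame'],alpha=1.6);cv2.imwrite("pics/w8.png",a[:,:,::-1])
f=d['scene']['frame'];a=cv2.resize(f[65:190,185:295],None,fx=5,fy=5,interpolation=cv2.INTER_CUBIC);cv2.imwrite('pics/s8.png',cv2.convertScaleAbs(a,alpha=1.5)[:,:,::-1])
E
```

```text
20.55 [0.428  0.1028 0.0324] yaw 1.726 [-0.0361  0.6499  0.7591 -0.0048] F [ 0.2  0.3 -0.6] T [-0.01 -0.06 -0.01] op 0.599 q [-0.062  0.22   2.033  0.044  0.953 -0.243] dq 0.007
tilt safe x,y -0.0541 0.0487 pitch 0.0639
```

View pics/w8.png

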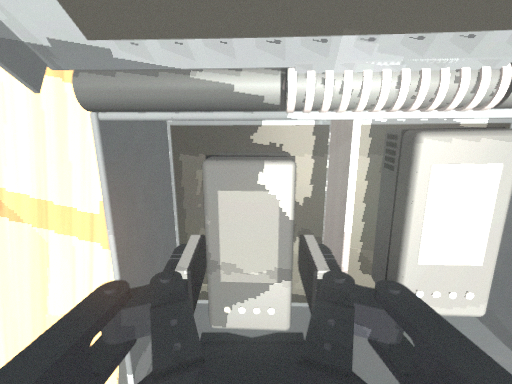

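View pics/s8.png

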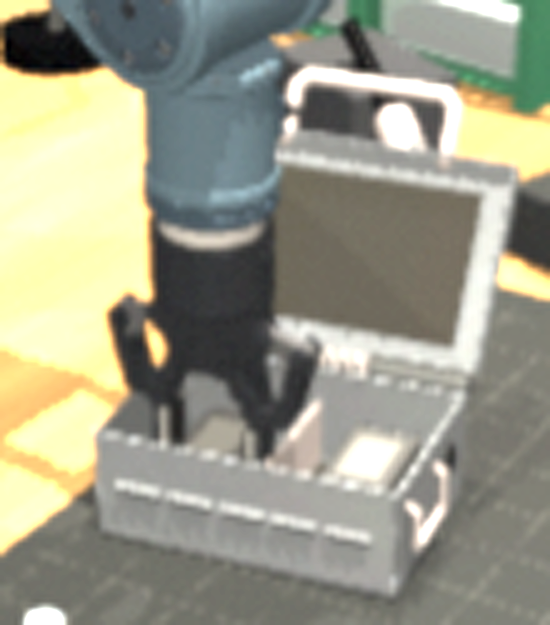

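The pack lies flat in the free bay with the fingers clear of it, so I'll retreat straight up.

>>> {"op": "drive_tool", "data": {
  "deltas": [
    [[0,0,0.006],0],
    [[0,0,0.012],0],
    [[0,0,0.018],0],
    [[0,0,0.025],0],
    [[0,0,0.03],0],
    [[0,0,0.035],0],
    [[0,0,0.035],0],
    [[0,0,0.035],0],
    [[0,0,0.03],0],
    [[0,0,0.02],0]
  ]
}}

```text
time_s: 21.65
eef_pos: [0.4235, 0.1031, 0.2937]
eef_rot: [-0.036, 0.65, 0.759, -0.005]
wrist_force: [1.1, -0.0, -0.0]
opening: 0.599
```

>>> {"op": "drive_tool", "data": {
  "deltas": [
    [[0,0,0.015],-0.1],
    [[0,0,0.005],-0.15],
    [[0,0,0],-0.15],
    [[0,0,0],-0.15],
    [[0,0,0],-0.15],
    [[0,0,0],-0.15],
    [[0,0,0],-0.15],
    [[0,0,0],-0.15],
    [[0,0,0],-0.15],
    [[0,0,0],-0.15]
  ]
}}

```text
time_s: 22.65
eef_pos: [0.4226, 0.1034, 0.3314]
eef_rot: [-0.022, 0.99, 0.135, 0.025]
wrist_force: [-0.2, -0.5, -0.3]
opening: 0.599
```

```bash
python3 s.py
```

```text
22.65 [0.4226 0.1034 0.3314] yaw 0.27 [-0.0215  0.9904  0.1346  0.0249] F [-0.2 -0.5 -0.3] T [-0.03 -0.02  0.01] op 0.599 q [-0.074 -0.261  1.835  0.053  1.528  1.225] dq 1.53
tilt safe x,y 0.0508 0.0419 pitch -0.0398
```

>>> {"op": "drive_tool", "data": {
  "deltas": [
    [[0.002,0.01,0],0],
    [[0.004,0.02,-0.005],0],
    [[0.004,0.025,-0.005],0],
    [[0.004,0.025,-0.005],0],
    [[0.004,0.02,-0.005],0],
    [[0.002,0.01,0],0],
    [[0,0,0],0],
    [[0,0,0],0]
  ],
  "gripper": 0.6
}}

```text
time_s: 23.45
eef_pos: [0.4409, 0.2164, 0.3196]
eef_rot: [-0.021, 0.991, 0.132, 0.03]
wrist_force: [-0.3, 0.2, 0.2]
opening: 0.597
```

```bash
python3 s.py;python3 - <<'E'
from bench import camera
import cv2,pickle
d={}
for n in("wrist","top"):
  d[n]=camera(n)
pickle.dump(d,open('c9.pkl','wb'))
a=d['wrist']['frame'];cv2.imwrite("pics/w9.png",a[:,:,::-1])
f=d['top']['frame'];a=cv2.resize(f[180:320,80:250],None,fx=4,fy=4,interpolation=cv2.INTER_CUBIC);cv2.imwrite('pics/t9.png',cv2.convertScaleAbs(a,alpha=1.2)[:,:,::-1])
E
```

```text
23.45 [0.4409 0.2164 0.3196] yaw 0.264 [-0.0205  0.9906  0.1317  0.0299] F [-0.3  0.2  0.2] T [-0.05  0.01  0.05] op 0.597 q [ 0.189 -0.128  1.747  0.038  1.46   1.492] dq 0.008
tilt safe x,y 0.0607 0.0395 pitch -0.0619
```

View pics/w9.png

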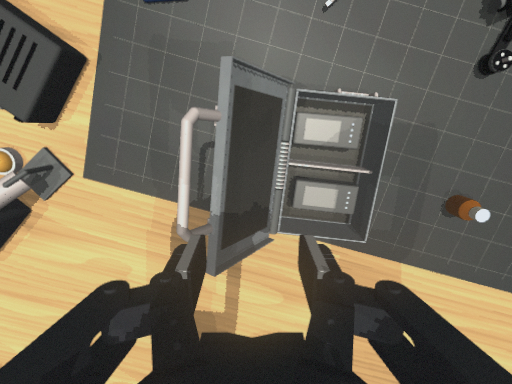

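View pics/t9.png

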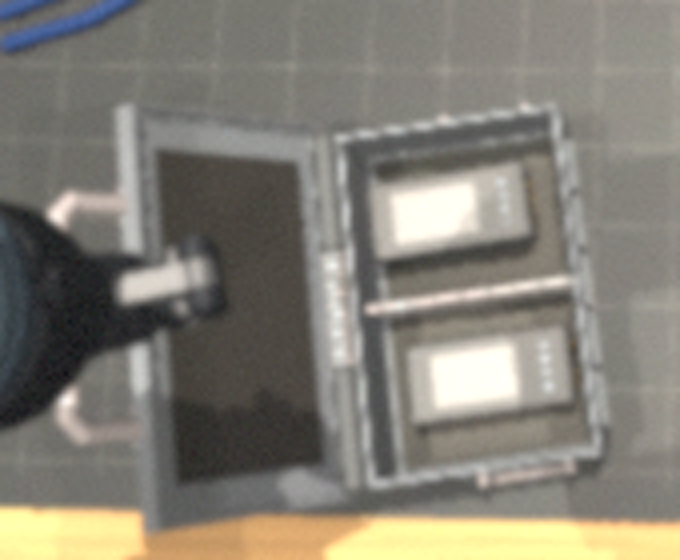

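Both packs lie flat in their bays. In the wrist view the handle bar runs from about (188,122) to (183,225). I'll solve for the lid angle on the handle's circle.

```bash
python3 - <<'E'
import pickle
from h import *
from scipy.optimize import brentq
d=pickle.load(open('c9.pkl','rb'));c=d['wrist']
S=np.array([.4723,.1186,0]);X=np.array([.988,.157,0]);Y=np.array([-.157,.988,0]);H=S+.073*Y+[0,0,.079]
for uv in((188,122),(185.5,172),(183,225)):
    def f(q):
        P=onz(c,[uv],.079+.179*np.sin(q))[0]; return (P-H)@Y+.179*np.cos(q)
    q=brentq(f,1.8,2.4);P=onz(c,[uv],.079+.179*np.sin(q))[0];print(uv,q,P,(P-H)@X)
E
```

```text
(188, 122) 2.1048674472169786 [0.49229774 0.28794818 0.23307279] 0.04634543262134181
(185.5, 172) 2.1047664222789186 [0.45169514 0.2814804  0.23308199] 0.005214623572839566
(183, 225) 2.103023667563645 [0.40467473 0.2737366  0.23324053] -0.04245731852040563
```

>>> {"op": "drive_tool", "data": {
  "deltas": [
    [[0.001,0.008,0],-0.03],
    [[0.001,0.015,0],-0.04],
    [[0.001,0.018,0],-0.04],
    [[0.001,0.014,0],0],
    [[0,0.007,0],0],
    [[0,0,0],0]
  ],
  "gripper": 0.6
}}

```text
time_s: 24.15
eef_pos: [0.4464, 0.2746, 0.3215]
eef_rot: [-0.018, 0.997, 0.07, 0.032]
wrist_force: [-1.1, 0.5, -0.5]
opening: 0.601
```

```bash
python3 s.py
```

```text
24.15 [0.4464 0.2746 0.3215] yaw 0.14 [-0.0181  0.9968  0.0701  0.0324] F [-1.1  0.5 -0.5] T [-0.01  0.04 -0.01] op 0.601 q [ 0.313 -0.053  1.674  0.02   1.448  1.741] dq 0.014
tilt safe x,y 0.0677 0.0303 pitch -0.0716
```

>>> {"op": "drive_tool", "data": {
  "deltas": [
    [[0,0.003,-0.01],0],
    [[0,0.003,-0.015],0],
    [[0,0,-0.015],0],
    [[0,0,-0.015],0],
    [[0,0,-0.015],0],
    [[0,0,-0.01],0],
    [[0,0,-0.006],0],
    [[0,0,0],0]
  ]
}}

```text
time_s: 24.95
eef_pos: [0.4458, 0.2759, 0.2289]
eef_rot: [-0.017, 0.997, 0.068, 0.032]
wrist_force: [-0.1, 0.2, 0.1]
opening: 0.6
```

```bash
python3 s.py
```

```text
24.95 [0.4458 0.2759 0.2289] yaw 0.136 [-0.017   0.997   0.0678  0.0318] F [-0.1  0.2  0.1] T [ 0.05  0.04 -0.03] op 0.6 q [0.317 0.017 1.792 0.018 1.262 1.747] dq 0.005
tilt safe x,y 0.0663 0.0282 pitch -0.0699
```

>>> {"op": "drive_tool", "data": {
  "deltas": [
    [[0,0.002,-0.003],0.01],
    [[0,0.002,-0.004],0.01],
    [[0,0.001,-0.003],0],
    [[0,0,0],0],
    [[0,0,0],0]
  ]
}}

```text
time_s: 25.45
eef_pos: [0.4471, 0.2817, 0.2201]
eef_rot: [-0.018, 0.996, 0.079, 0.033]
wrist_force: [0.3, -0.5, -0.6]
opening: 0.599
```

```bash
python3 s.py;python3 - <<'E'
from bench import camera
import cv2,pickle
d={}
for n in("wrist","scene"):
  d[n]=camera(n)
pickle.dump(d,open('c10.pkl','wb'))
a=d['wrist']['frame'];cv2.imwrite("pics/w10.png",a[:,:,::-1])
f=d['scene']['frame'];a=cv2.resize(f[55:175,195:315],None,fx=4.5,fy=4.5,interpolation=cv2.INTER_CUBIC);cv2.imwrite('pics/s10.png',cv2.convertScaleAbs(a,alpha=1.4)[:,:,::-1])
E
```

```text
25.45 [0.4471 0.2817 0.2201] yaw 0.158 [-0.0178  0.9962  0.0788  0.0333] F [ 0.3 -0.5 -0.6] T [-0.06  0.02 -0.01] op 0.599 q [0.326 0.033 1.794 0.019 1.241 1.734] dq 0.004
tilt safe x,y 0.0693 0.0302 pitch -0.0733
```

View pics/w10.png

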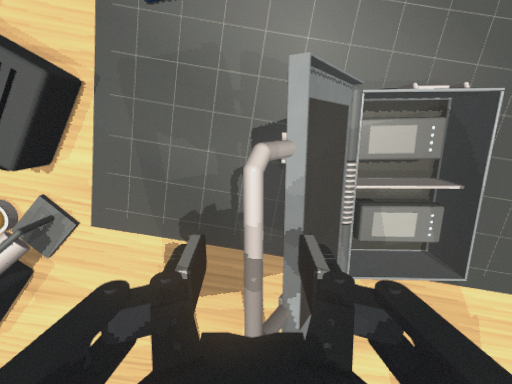

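View pics/s10.png

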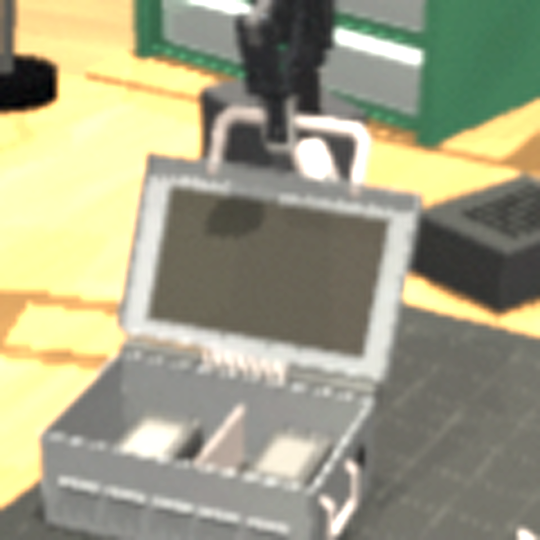

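The bar lies centred between the open fingers (columns 205 to 300, bar at about 253), so I'll grip it.

>>> {"op": "drive_tool", "data": {
  "deltas": [
    [[0,0,-0.002],0],
    [[0,0,0],0],
    [[0,0,0],0],
    [[0,0,0],0],
    [[0,0,0],0],
    [[0,0,0],0]
  ],
  "gripper": 0
}}

```text
time_s: 26.15
eef_pos: [0.4473, 0.2817, 0.2184]
eef_rot: [-0.018, 0.996, 0.079, 0.034]
wrist_force: [1.2, 0.4, -0.9]
opening: 0.088
```

```bash
python3 s.py
cat > arc.py <<'E'
import sys
from h import *
from bench import get_obs
S=np.array([.4723,.1186,0]);Y=np.array([-.157,.988,0]);H=S+.073*Y+[0,0,.079]
o=get_obs();p=o['eef_pos'];w,x,y,z=o['eef_rot']
tz=R.from_quat([x,y,z,w]).apply([0,0,1])
b0=float(sys.argv[1]) # bar behind TCP along tool
B=p-b0*tz
v=B-H; q=np.arctan2(v[2],-(v@Y)); r=np.hypot(v[2],v@Y)
print('bar',B.round(4),'q',q.round(4),'r',r.round(4),'tcp',p.round(4),'F',o['wrist_force'].round(1))
bar=lambda a:H-.179*np.cos(a)*Y+[0,0,.179*np.sin(a)]
if len(sys.argv)>2:
    dq=float(sys.argv[2])
    P=[bar(q-dq*i) for i in range(11)]
    print([list((P[i+1]-P[i]).round(4)) for i in range(10)])
E
python3 arc.py .015 .05
```

```text
26.15 [0.4473 0.2817 0.2184] yaw 0.158 [-0.0179  0.9962  0.0787  0.0337] F [ 1.2  0.4 -0.9] T [-0.08  0.03  0.02] op 0.088 q [0.326 0.035 1.796 0.019 1.236 1.734] dq 0.0
tilt safe x,y 0.07 0.0303 pitch -0.0741
bar [0.4463 0.2811 0.2333] q 2.1062 r 0.1795 tcp [0.4473 0.2817 0.2184] F [ 1.2  0.4 -0.9]
[[np.float64(0.0012), np.float64(-0.0077), np.float64(0.0044)], [np.float64(0.0013), np.float64(-0.0079), np.float64(0.004)], [np.float64(0.0013), np.float64(-0.0081), np.float64(0.0036)], [np.float64(0.0013), np.float64(-0.0083), np.float64(0.0032)], [np.float64(0.0013), np.float64(-0.0084), np.float64(0.0027)], [np.float64(0.0014), np.float64(-0.0085), np.float64(0.0023)], [np.float64(0.0014), np.float64(-0.0086), np.float64(0.0019)], [np.float64(0.0014), np.float64(-0.0087), np.float64(0.0014)], [np.float64(0.0014), np.float64(-0.0088), np.float64(0.001)], [np.float64(0.0014), np.float64(-0.0088), np.float64(0.0005)]]
```

>>> {"op": "drive_tool", "data": {
  "deltas": [
    [[0.0005,-0.003,0.002],0],
    [[0.001,-0.006,0.003],0],
    [[0.001,-0.008,0.004],0],
    [[0.001,-0.008,0.0035],0],
    [[0.0015,-0.008,0.003],0],
    [[0.0015,-0.008,0.003],0]
  ]
}}

```text
time_s: 26.75
eef_pos: [0.4543, 0.2388, 0.2385]
eef_rot: [-0.019, 0.996, 0.079, 0.034]
wrist_force: [1.0, 0.4, -3.6]
opening: 0.089
```

```bash
python3 s.py;python3 arc.py .015 .05
```

```text
26.75 [0.4543 0.2388 0.2385] yaw 0.158 [-0.0192  0.9961  0.079   0.0341] F [ 1.   0.4 -3.6] T [ 0.11 -0.06  0.  ] op 0.089 q [ 0.235 -0.022  1.812  0.028  1.279  1.64 ] dq 0.188
tilt safe x,y 0.0709 0.0329 pitch -0.0732
bar [0.4533 0.2381 0.2535] q 1.8394 r 0.1809 tcp [0.4543 0.2388 0.2385] F [ 1.   0.4 -3.6]
[[np.float64(0.0014), np.float64(-0.0086), np.float64(0.0022)], [np.float64(0.0014), np.float64(-0.0087), np.float64(0.0017)], [np.float64(0.0014), np.float64(-0.0088), np.float64(0.0013)], [np.float64(0.0014), np.float64(-0.0088), np.float64(0.0008)], [np.float64(0.0014), np.float64(-0.0088), np.float64(0.0004)], [np.float64(0.0014), np.float64(-0.0088), np.float64(-0.0001)], [np.float64(0.0014), np.float64(-0.0088), np.float64(-0.0005)], [np.float64(0.0014), np.float64(-0.0088), np.float64(-0.0009)], [np.float64(0.0014), np.float64(-0.0087), np.float64(-0.0014)], [np.float64(0.0014), np.float64(-0.0087), np.float64(-0.0018)]]
```

>>> {"op": "drive_tool", "data": {
  "deltas": [
    [[0.0014,-0.0086,0.001],0],
    [[0.0014,-0.0087,0.001],0],
    [[0.0014,-0.0088,0.001],0],
    [[0.0014,-0.0088,0.0005],0],
    [[0.0014,-0.0088,0],0],
    [[0.0014,-0.0088,-0.0002],0],
    [[0.0014,-0.0088,-0.0005],0],
    [[0.0014,-0.0088,-0.001],0],
    [[0.0014,-0.0087,-0.0014],0],
    [[0.0014,-0.0087,-0.002],0]
  ]
}}

```text
time_s: 27.75
eef_pos: [0.4698, 0.1434, 0.2414]
eef_rot: [-0.02, 0.996, 0.079, 0.036]
wrist_force: [0.0, 0.7, 12.4]
opening: 0.084
```

```bash
python3 s.py;python3 arc.py .015 .05
```

```text
27.75 [0.4698 0.1434 0.2414] yaw 0.157 [-0.02    0.9961  0.0785  0.0358] F [ 0.   0.7 12.4] T [ 0.07 -0.29  0.03] op 0.084 q [ 0.025 -0.078  1.859  0.045  1.291  1.427] dq 0.216
tilt safe x,y 0.0745 0.0342 pitch -0.0691
bar [0.4688 0.1427 0.2563] q 1.3027 r 0.1839 tcp [0.4698 0.1434 0.2414] F [ 0.   0.7 12.4]
[[np.float64(0.0013), np.float64(-0.0085), np.float64(-0.0026)], [np.float64(0.0013), np.float64(-0.0083), np.float64(-0.003)], [np.float64(0.0013), np.float64(-0.0082), np.float64(-0.0034)], [np.float64(0.0013), np.float64(-0.008), np.float64(-0.0038)], [np.float64(0.0012), np.float64(-0.0078), np.float64(-0.0042)], [np.float64(0.0012), np.float64(-0.0076), np.float64(-0.0046)], [np.float64(0.0012), np.float64(-0.0073), np.float64(-0.005)], [np.float64(0.0011), np.float64(-0.0071), np.float64(-0.0054)], [np.float64(0.0011), np.float64(-0.0068), np.float64(-0.0057)], [np.float64(0.001), np.float64(-0.0065), np.float64(-0.0061)]]
```

>>> {"op": "drive_tool", "data": {
  "deltas": [
    [[0.0013,-0.0085,-0.001],0],
    [[0.001,-0.004,-0.0005],0],
    [[0,0,0],0]
  ]
}}

```text
time_s: 28.05
eef_pos: [0.4722, 0.1288, 0.2371]
eef_rot: [-0.021, 0.996, 0.077, 0.035]
wrist_force: [-0.4, -0.4, 4.1]
opening: 0.086
```

```bash
python3 s.py;python3 arc.py .015 .05; python3 - <<'E'
from bench import camera
import cv2,pickle
d={}
for n in("wrist","scene"):
  d[n]=camera(n)
pickle.dump(d,open('c11.pkl','wb'))
a=d['wrist']['frame'];cv2.imwrite("pics/w11.png",a[:,:,::-1])
f=d['scene']['frame'];a=cv2.resize(f[55:185,185:315],None,fx=4.5,fy=4.5,interpolation=cv2.INTER_CUBIC);cv2.imwrite('pics/s11.png',cv2.convertScaleAbs(a,alpha=1.4)[:,:,::-1])
E
```

```text
28.05 [0.4722 0.1288 0.2371] yaw 0.155 [-0.0206  0.9962  0.0775  0.0349] F [-0.4 -0.4  4.1] T [ 0.38 -0.    0.04] op 0.086 q [-0.008 -0.077  1.867  0.049  1.286  1.395] dq 0.009
tilt safe x,y 0.0728 0.0355 pitch -0.0657
bar [0.4712 0.1281 0.2521] q 1.2191 r 0.1843 tcp [0.4722 0.1288 0.2371] F [-0.4 -0.4  4.1]
[[np.float64(0.0013), np.float64(-0.0082), np.float64(-0.0033)], [np.float64(0.0013), np.float64(-0.008), np.float64(-0.0037)], [np.float64(0.0012), np.float64(-0.0079), np.float64(-0.0041)], [np.float64(0.0012), np.float64(-0.0076), np.float64(-0.0045)], [np.float64(0.0012), np.float64(-0.0074), np.float64(-0.0049)], [np.float64(0.0011), np.float64(-0.0072), np.float64(-0.0052)], [np.float64(0.0011), np.float64(-0.0069), np.float64(-0.0056)], [np.float64(0.0011), np.float64(-0.0066), np.float64(-0.0059)], [np.float64(0.001), np.float64(-0.0063), np.float64(-0.0063)], [np.float64(0.001), np.float64(-0.006), np.float64(-0.0066)]]
```

View pics/s11.png

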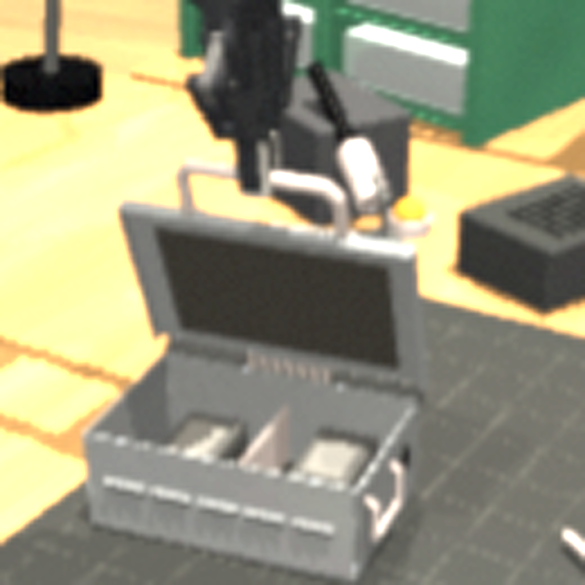

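View pics/w11.png

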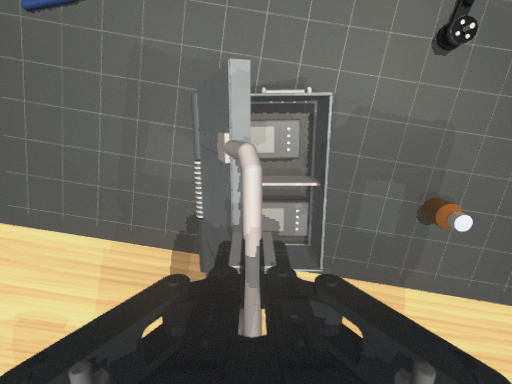

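>>> {"op": "drive_tool", "data": {
  "deltas": [
    [[0.001,-0.006,-0.002],0],
    [[0.0013,-0.0082,-0.003],0],
    [[0.0013,-0.008,-0.0037],0],
    [[0.0012,-0.0078,-0.004],0],
    [[0.0012,-0.0076,-0.0045],0],
    [[0.0012,-0.0074,-0.0049],0]
  ]
}}

```text
time_s: 28.75
eef_pos: [0.4796, 0.0825, 0.2132]
eef_rot: [-0.021, 0.996, 0.079, 0.035]
wrist_force: [3.3, 2.4, -3.7]
opening: 0.088
```

```bash
python3 s.py;python3 arc.py .015 .05
```

```text
28.75 [0.4796 0.0825 0.2132] yaw 0.158 [-0.0215  0.996   0.079   0.0354] F [ 3.3  2.4 -3.7] T [ 0.75 -0.33  0.05] op 0.088 q [-0.112 -0.057  1.898  0.059  1.239  1.283] dq 0.185
tilt safe x,y 0.0739 0.0372 pitch -0.0609
bar [0.4786 0.0818 0.2282] q 0.9336 r 0.1856 tcp [0.4796 0.0825 0.2132] F [ 3.3  2.4 -3.7]
[[np.float64(0.0011), np.float64(-0.007), np.float64(-0.0055)], [np.float64(0.0011), np.float64(-0.0067), np.float64(-0.0058)], [np.float64(0.001), np.float64(-0.0064), np.float64(-0.0062)], [np.float64(0.001), np.float64(-0.0061), np.float64(-0.0065)], [np.float64(0.0009), np.float64(-0.0058), np.float64(-0.0068)], [np.float64(0.0009), np.float64(-0.0054), np.float64(-0.0071)], [np.float64(0.0008), np.float64(-0.0051), np.float64(-0.0073)], [np.float64(0.0007), np.float64(-0.0047), np.float64(-0.0076)], [np.float64(0.0007), np.float64(-0.0043), np.float64(-0.0078)], [np.float64(0.0006), np.float64(-0.0039), np.float64(-0.008)]]
```

>>> {"op": "drive_tool", "data": {
  "deltas": [
    [[0.001,-0.0065,-0.006],0],
    [[0.001,-0.006,-0.0065],0],
    [[0.001,-0.006,-0.0068],0],
    [[0.001,-0.0057,-0.007],0],
    [[0.0009,-0.0055,-0.0073],0],
    [[0.0009,-0.005,-0.0075],0]
  ]
}}

```text
time_s: 29.35
eef_pos: [0.4862, 0.042, 0.1696]
eef_rot: [-0.019, 0.996, 0.078, 0.035]
wrist_force: [-0.3, -6.0, 4.1]
opening: 0.085
```

```bash
python3 s.py;python3 arc.py .015 .05
```

```text
29.35 [0.4862 0.042  0.1696] yaw 0.157 [-0.0194  0.9961  0.0785  0.0355] F [-0.3 -6.   4.1] T [-1.09  0.05  0.01] op 0.085 q [-1.960e-01  1.000e-03  1.936e+00  6.200e-02  1.147e+00  1.194e+00] dq 0.178
tilt safe x,y 0.0737 0.033 pitch -0.0571
bar [0.4852 0.0413 0.1846] q 0.6087 r 0.1846 tcp [0.4862 0.042  0.1696] F [-0.3 -6.   4.1]
[[np.float64(0.0008), np.float64(-0.0049), np.float64(-0.0075)], [np.float64(0.0007), np.float64(-0.0045), np.float64(-0.0077)], [np.float64(0.0007), np.float64(-0.0041), np.float64(-0.0079)], [np.float64(0.0006), np.float64(-0.0037), np.float64(-0.0081)], [np.float64(0.0005), np.float64(-0.0033), np.float64(-0.0083)], [np.float64(0.0005), np.float64(-0.0029), np.float64(-0.0085)], [np.float64(0.0004), np.float64(-0.0025), np.float64(-0.0086)], [np.float64(0.0003), np.float64(-0.002), np.float64(-0.0087)], [np.float64(0.0003), np.float64(-0.0016), np.float64(-0.0088)], [np.float64(0.0002), np.float64(-0.0012), np.float64(-0.0089)]]
```

>>> {"op": "drive_tool", "data": {
  "deltas": [
    [[0.0009,-0.0057,-0.006],0],
    [[0.0008,-0.0052,-0.007],0],
    [[0.0007,-0.0043,-0.0079],0],
    [[0.0006,-0.0037,-0.0081],0],
    [[0.0004,-0.0028,-0.006],0],
    [[0.0002,-0.0012,-0.003],0],
    [[0,0,0],0]
  ]
}}

```text
time_s: 30.05
eef_pos: [0.4896, 0.0205, 0.1254]
eef_rot: [-0.023, 0.996, 0.078, 0.035]
wrist_force: [2.8, 0.5, -1.6]
opening: 0.089
```

```bash
python3 s.py;python3 arc.py .015 .03;  python3 - <<'E'
from bench import camera
import cv2,pickle
d={}
for n in("wrist","scene"):
  d[n]=camera(n)
pickle.dump(d,open('c12.pkl','wb'))
a=d['wrist']['frame'];cv2.imwrite("pics/w12.png",a[:,:,::-1])
f=d['scene']['frame'];a=cv2.resize(f[55:185,185:315],None,fx=4.5,fy=4.5,interpolation=cv2.INTER_CUBIC);cv2.imwrite('pics/s12.png',cv2.convertScaleAbs(a,alpha=1.4)[:,:,::-1])
E
```

```text
30.05 [0.4896 0.0205 0.1254] yaw 0.156 [-0.0234  0.9961  0.0779  0.0351] F [ 2.8  0.5 -1.6] T [ 0.25 -0.38  0.07] op 0.089 q [-0.246  0.073  1.963  0.077  1.055  1.133] dq 0.005
tilt safe x,y 0.0737 0.0411 pitch -0.0505
bar [0.4886 0.0197 0.1403] q 0.34 r 0.1839 tcp [0.4896 0.0205 0.1254] F [ 2.8  0.5 -1.6]
[[np.float64(0.0003), np.float64(-0.0017), np.float64(-0.0051)], [np.float64(0.0002), np.float64(-0.0015), np.float64(-0.0051)], [np.float64(0.0002), np.float64(-0.0014), np.float64(-0.0052)], [np.float64(0.0002), np.float64(-0.0012), np.float64(-0.0052)], [np.float64(0.0002), np.float64(-0.0011), np.float64(-0.0053)], [np.float64(0.0001), np.float64(-0.0009), np.float64(-0.0053)], [np.float64(0.0001), np.float64(-0.0008), np.float64(-0.0053)], [np.float64(0.0001), np.float64(-0.0006), np.float64(-0.0053)], [np.float64(0.0001), np.float64(-0.0005), np.float64(-0.0054)], [np.float64(0.0), np.float64(-0.0003), np.float64(-0.0054)]]
```

View pics/s12.png

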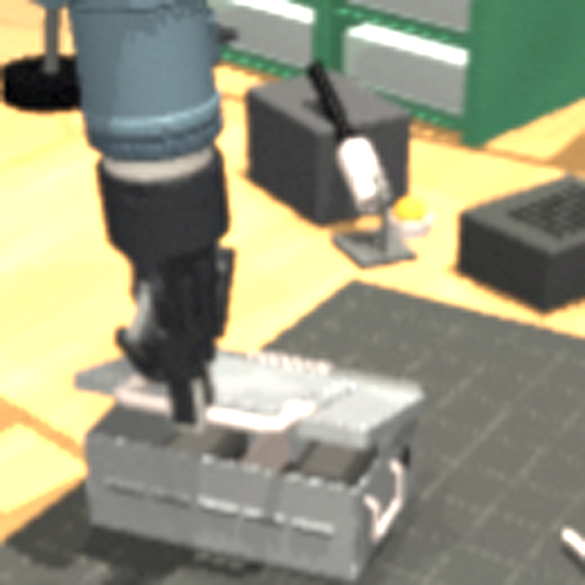

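View pics/w12.png

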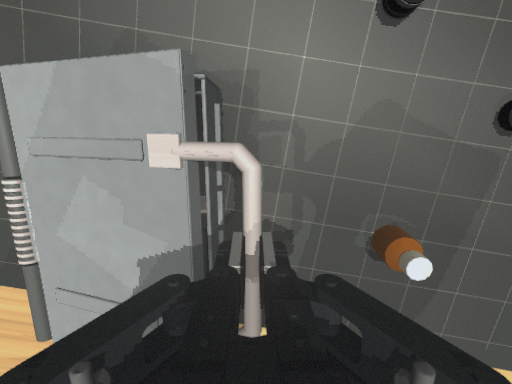

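>>> {"op": "drive_tool", "data": {
  "deltas": [
    [[0.0002,-0.0015,-0.004],0],
    [[0.0002,-0.0015,-0.005],0],
    [[0.0002,-0.0014,-0.0052],0],
    [[0.0002,-0.0012,-0.0052],0],
    [[0.0002,-0.001,-0.005],0],
    [[0.0001,-0.0008,-0.005],0],
    [[0.0001,-0.0006,-0.004],0],
    [[0.0001,-0.0004,-0.003],0],
    [[0,0,0],0]
  ]
}}

```text
time_s: 31.05
eef_pos: [0.4909, 0.0129, 0.0866]
eef_rot: [-0.024, 0.996, 0.078, 0.035]
wrist_force: [4.0, 3.4, -2.5]
opening: 0.079
```

```bash
python3 s.py;python3 arc.py .015 .03
```

```text
31.05 [0.4909 0.0129 0.0866] yaw 0.157 [-0.0244  0.996   0.0782  0.0353] F [ 4.   3.4 -2.5] T [ 0.62 -0.52  0.01] op 0.079 q [-0.263  0.141  1.982  0.084  0.969  1.105] dq 0.003
tilt safe x,y 0.0741 0.043 pitch -0.0486
bar [0.4899 0.0121 0.1016] q 0.124 r 0.1825 tcp [0.4909 0.0129 0.0866] F [ 4.   3.4 -2.5]
[[np.float64(0.0001), np.float64(-0.0006), np.float64(-0.0053)], [np.float64(0.0001), np.float64(-0.0004), np.float64(-0.0054)], [np.float64(0.0), np.float64(-0.0003), np.float64(-0.0054)], [np.float64(0.0), np.float64(-0.0001), np.float64(-0.0054)], [np.float64(-0.0), np.float64(0.0001), np.float64(-0.0054)], [np.float64(-0.0), np.float64(0.0002), np.float64(-0.0054)], [np.float64(-0.0001), np.float64(0.0004), np.float64(-0.0054)], [np.float64(-0.0001), np.float64(0.0005), np.float64(-0.0053)], [np.float64(-0.0001), np.float64(0.0007), np.float64(-0.0053)], [np.float64(-0.0001), np.float64(0.0009), np.float64(-0.0053)]]
```

>>> {"op": "drive_tool", "data": {
  "deltas": [
    [[0,0.0003,-0.003],0],
    [[0,0.0003,-0.003],0],
    [[0,0.0003,-0.003],0],
    [[0,0.0002,-0.002],0],
    [[0,0,0],0]
  ]
}}

```text
time_s: 31.55
eef_pos: [0.4909, 0.0125, 0.0751]
eef_rot: [-0.023, 0.996, 0.078, 0.035]
wrist_force: [2.6, 1.6, -1.7]
opening: 0.086
```

```bash
python3 s.py;python3 arc.py .015
```

```text
31.55 [0.4909 0.0125 0.0751] yaw 0.157 [-0.023   0.996   0.0784  0.0351] F [ 2.6  1.6 -1.7] T [ 0.39 -0.23  0.06] op 0.086 q [-0.262  0.162  1.987  0.083  0.943  1.105] dq 0.001
tilt safe x,y 0.0736 0.0403 pitch -0.0493
bar [0.4899 0.0118 0.09  ] q 0.0606 r 0.1817 tcp [0.4909 0.0125 0.0751] F [ 2.6  1.6 -1.7]
```

>>> {"op": "drive_tool", "data": {
  "deltas": [
    [[0,0.0002,-0.002],0],
    [[0,0.0002,-0.002],0],
    [[0,0,-0.0015],0],
    [[0,0,0],0]
  ]
}}

```text
time_s: 31.95
eef_pos: [0.491, 0.0125, 0.0724]
eef_rot: [-0.023, 0.996, 0.079, 0.034]
wrist_force: [-3.9, 0.0, 8.2]
opening: 0.086
```

>>> {"op": "drive_tool", "data": {
  "deltas": [
    [[0,0,-0.0015],0],
    [[0,0,-0.0015],0],
    [[0,0,0],0]
  ]
}}

```text
time_s: 32.25
eef_pos: [0.491, 0.0125, 0.0726]
eef_rot: [-0.023, 0.996, 0.08, 0.034]
wrist_force: [-3.1, -0.0, 7.0]
opening: 0.085
```

```bash
python3 s.py; python3 - <<'E'
from bench import camera
import cv2,pickle
d={}
for n in("wrist","scene"):
  d[n]=camera(n)
pickle.dump(d,open('c13.pkl','wb'))
a=d['wrist']['frame'];cv2.imwrite("pics/w13.png",a[:,:,::-1])
f=d['scene']['frame'];a=cv2.resize(f[75:195,185:315],None,fx=6,fy=6,interpolation=cv2.INTER_CUBIC);cv2.imwrite('pics/s13.png',cv2.convertScaleAbs(a,alpha=1.4)[:,:,::-1])
E
```

```text
32.25 [0.491  0.0125 0.0726] yaw 0.159 [-0.0227  0.996   0.0795  0.034 ] F [-3.1 -0.   7. ] T [0.41 0.57 0.06] op 0.085 q [-0.261  0.168  1.986  0.081  0.939  1.104] dq 0.024
tilt safe x,y 0.0713 0.04 pitch -0.0475
```

View pics/s13.png

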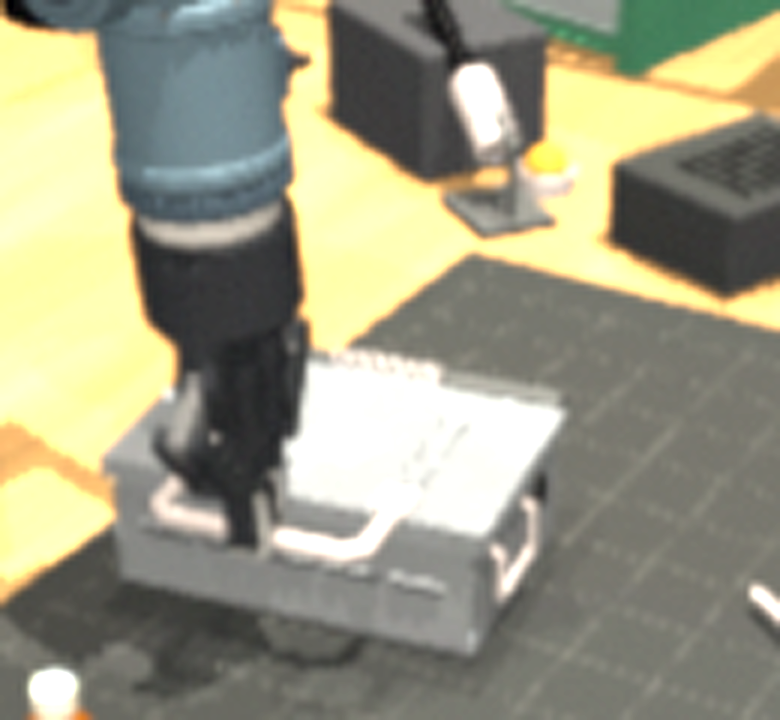

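View pics/w13.png

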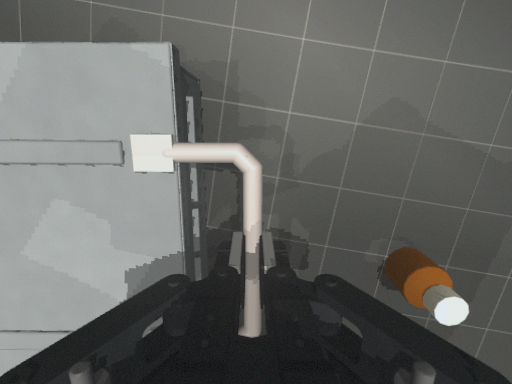

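Both views look shut: the lid lies flush with the rim at about (490,535) in the scene crop. I'll press a little more to confirm before letting go.

>>> {"op": "drive_tool", "data": {
  "deltas": [
    [[0,0,-0.004],0],
    [[0,0,-0.004],0],
    [[0,0,-0.002],0]
  ]
}}

```text
time_s: 32.65
eef_pos: [0.4911, 0.0124, 0.0683]
eef_rot: [-0.022, 0.996, 0.081, 0.033]
wrist_force: [-13.6, 1.4, 29.7]
opening: 0.083
```

```bash
python3 s.py; python3 - <<'E'
import pickle
from h import *
d=pickle.load(open('c13.pkl','rb'));w,s=d['wrist'],d['scene']
S=np.array([.4723,.1186,0]);X=np.array([.988,.157,0]);Y=np.array([-.157,.988,0])
bar=tri(w,(246,155),s,(np.array([370,548])+.5)/6-.5+[185,75]);v=bar-S
print('handle corner +x tri',bar,v@X,v@Y)
for z in(.08,.085,.09): 
    P=onz(w,[(172,43)],z)[0]-S; Q=onz(s,[(np.array([490,533])+.5)/6-.5+[185,75]],z)[0]-S; print(z,(P@X,P@Y),(Q@X,Q@Y))
E
```

```text
32.65 [0.4911 0.0124 0.0683] yaw 0.162 [-0.0224  0.9959  0.0808  0.0332] F [-13.6   1.4  29.7] T [0.24 1.89 0.07] op 0.083 q [-0.26   0.178  1.986  0.08   0.931  1.102] dq 0.016
tilt safe x,y 0.0696 0.0397 pitch -0.0461
handle corner +x tri [0.54404223 0.02542052 0.08234557] 0.05625214288380278 -0.10332486093271638
0.08 (np.float64(0.10438507489116394), np.float64(-0.0702797027755733)) (np.float64(0.10629817203949525), np.float64(-0.0651109530030619))
0.085 (np.float64(0.10309691012622788), np.float64(-0.07178715879226247)) (np.float64(0.10883639267873813), np.float64(-0.07265259148010768))
0.09 (np.float64(0.10180874536129182), np.float64(-0.07329461480895164)) (np.float64(0.11137461331798124), np.float64(-0.0801942299571535))
```

The force rose to 30 N with the fingers slipping on the bar, and the handle triangulates to z = 82 mm, so the lid is fully shut. I'll release.

>>> {"op": "drive_tool", "data": {
  "deltas": [
    [[0,0,0],0],
    [[0,0,0],0],
    [[0,0,0],0],
    [[0,0,0],0]
  ],
  "gripper": 0.26
}}

```text
time_s: 33.05
eef_pos: [0.4912, 0.0122, 0.0693]
eef_rot: [-0.022, 0.996, 0.081, 0.034]
wrist_force: [0.2, -0.2, 0.2]
opening: 0.256
```

```bash
python3 s.py; python3 - <<'E'
from bench import camera
import cv2,pickle
c=camera("wrist");cv2.imwrite("pics/w14.png",c['frame'][:,:,::-1])
E
```

```text
33.05 [0.4912 0.0122 0.0693] yaw 0.163 [-0.0217  0.9959  0.0814  0.0335] F [ 0.2 -0.2  0.2] T [0.01 0.   0.07] op 0.256 q [-0.26   0.175  1.986  0.079  0.933  1.102] dq 0.005
tilt safe x,y 0.0701 0.0382 pitch -0.0472
```

View pics/w14.png

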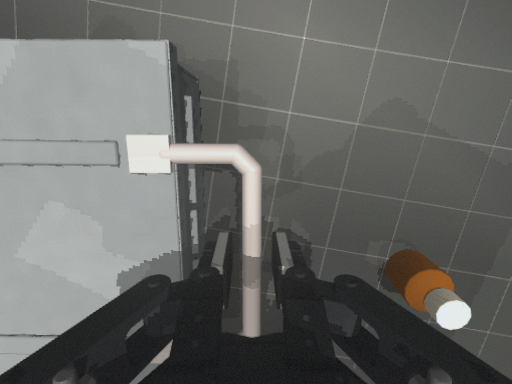

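The fingers are clear of the bar on both sides and the forces are zero. I'll lift straight away slowly.

>>> {"op": "drive_tool", "data": {
  "deltas": [
    [[0,0,0.004],0],
    [[0,0,0.008],0],
    [[0,0,0.012],0],
    [[0,0,0.015],0],
    [[0,0,0.02],0],
    [[0,0,0.02],0],
    [[0,0,0.02],0],
    [[0,-0.01,0.02],0],
    [[0,-0.01,0.01],0],
    [[0,0,0],0]
  ]
}}

```text
time_s: 34.1
eef_pos: [0.4906, -0.0083, 0.2099]
eef_rot: [-0.021, 0.996, 0.082, 0.035]
wrist_force: [0.8, -0.0, -0.1]
opening: 0.256
```

>>> {"op": "drive_tool", "data": {
  "deltas": [
    [[-0.003,-0.015,0.01],0],
    [[-0.004,-0.02,0.01],0],
    [[-0.004,-0.02,0],0],
    [[-0.004,-0.02,0],0],
    [[-0.003,-0.015,0],0],
    [[0,-0.01,0],0],
    [[0,0,0],0],
    [[0,0,0],0],
    [[0,0,0],0]
  ]
}}

```text
time_s: 35.0
eef_pos: [0.4688, -0.1092, 0.2254]
eef_rot: [-0.024, 0.996, 0.081, 0.032]
wrist_force: [0.5, 0.2, -0.0]
opening: 0.262
```

```bash
python3 s.py; python3 - <<'E'
from bench import camera
import cv2,pickle
d={n:camera(n) for n in("top","scene")}
pickle.dump(d,open('c15.pkl','wb'))
cv2.imwrite("pics/t15.png",d['top']['frame'][:,:,::-1])
f=d['scene']['frame'];a=cv2.resize(f[55:255,185:355],None,fx=3,fy=3,interpolation=cv2.INTER_CUBIC);cv2.imwrite('pics/s15.png',cv2.convertScaleAbs(a,alpha=1.3)[:,:,::-1])
E
```

```text
35.0 [ 0.4688 -0.1092  0.2254] yaw 0.162 [-0.0241  0.9959  0.0807  0.0316] F [ 0.5  0.2 -0. ] T [-0.02 -0.04  0.01] op 0.262 q [-0.528 -0.06   1.875  0.079  1.303  0.861] dq 0.009
tilt safe x,y 0.0666 0.0433 pitch -0.0235
```

View pics/t15.png

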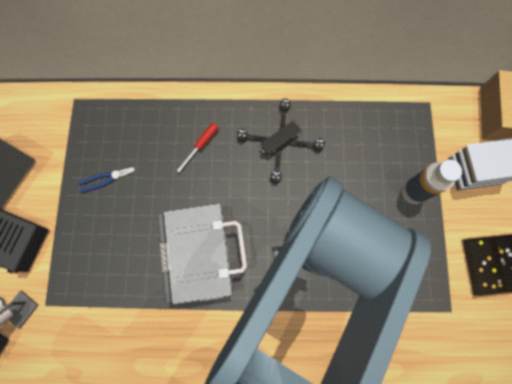

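View pics/s15.png

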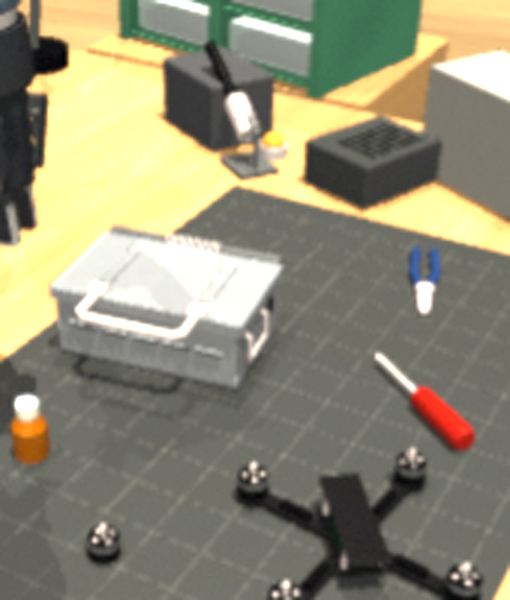

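The safe is shut, with the handle level at about (240,250) in the top view. The bottle, motor, quad, pliers, screwdriver and can all look unmoved, and the robot is touching nothing.

```bash
python3 -c "
from bench import hand_in
print(hand_in())"
```

```text
the job is handed in; nothing more can be done
None
```

The pack is flat on the floor of the free bay, and the safe's lid is fully shut. I eased the lid down in the grip the whole way, so it never slammed. I handed in at about 35 s.

- **Regrip on the way:** my first grip was too low, and the finger knuckles would have hit the bay wall. I lifted the pack back out, set it on the mat and gripped it nearer its top. I then lowered it until the wrist force showed it touching the floor, and let go.
- **Checks that passed:**
  - Pictures taken before closing showed both packs flat in their bays.
  - The shut lid held against a 30 N push, with the handle measured at 82 mm against the expected 80 mm.
  - The last pictures showed the lid still shut and the arm touching nothing. The loose items I could see had not moved.
- **Checks that were off:**
  - The tool drifted 3 to 4° off vertical, so one edge of the pack may have settled by 1 to 2 mm on release.
  - The measured handle arc ran 3 to 6 mm wider than my hinge estimate. The fingers slid a little on the bar, with brief forces of about 12 N.

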